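# Ready the service stand and rest the grinder burr on it

### The job

Get the grinder's burr carrier ready for inspection: pull out both telescoping rails of the sloped stand, by their orange end tabs, until the red lock button of each one clicks out of its tube. Then set the round burr carrier gently on the stand, auger hub up, midway between the two sides, lying flat on the slope with its lower rim resting against the yellow bottom lip. Leave the other things on the counter where they are, and let go of everything.

Things in the scene. Friction and masses are not known exactly. Their poses are not given: they have to be found in the camera images.
- stand: fixed stand's dark base plate, 170 x 170 mm, 12 mm thick; origin under its centre; carries the ramp; place and turn about the vertical vary
- ramp: stand's slope, rising at 30 degrees. Origin: middle of the yellow lip's inner face, on the slope plane, 55 mm above the table. x up-slope, y left along the lip, z the normal. Lip 150 long, 10 thick, 16 mm above the plane. Two aluminium tubes 28 wide, 20 tall, tops in the plane, centred at y = 45 and -45, from x = -40 to 65 mm
- tab_left (a point): grip point in the orange end tab of the left (+y) rail, at ramp x = 103 mm + rail_left, y = 45, z = 18. The tab stands along the ramp's z, its top 38 mm above the slope plane; 14 mm thick along ramp x, 24 mm wide along ramp y, free at all sides. Axes as the ramp's
- tab_right (a point): the same for the right rail, at ramp y = -45 mm
- rail_left (a joint): how far the left rail is drawn out along ramp +x (m): 0 fully in, lock button snaps out at about 0.058, hard stop 0.061. Starts at 0 to 0.035. About 4 to 5 N of friction; stays where left; once locked it cannot slide back in
- rail_right (a joint): the same for the right rail
- button_left (a joint): how far the left rail's red lock button (12 mm across) has moved out sideways, away from the stand's middle (m): 0 hidden in the tube; 0.008 clicked out, 5 mm proud of the hole in the tube's outer side, 35 mm up-slope of the lip. It springs out by itself; do not press it in
- button_right (a joint): the same for the right rail
- burr_hub (a point): loose burr carrier, 0.4 to 0.75 kg, lying hub up on the table: black disc 150 mm across, 10 thick; cream burr 122 across up to 18 mm; round hub 38 across from 18 to 63 mm. Point: on the axis, 46 mm above the underside; z is the axis. Seated: ramp x = 75, y = 0, z = 46 mm; then 14 mm spare to the extended tabs. May not slide down the slope by itself
- tin: bystander: green can, 72 mm across, 110 mm tall; origin at the centre of its underside
- jar: bystander: amber jar with wooden lid, 80 mm across, 120 mm tall; origin at the centre of its underside
- mug: bystander: blue mug, 76 mm across and a handle about 30 mm out at its +y, 85 mm tall; origin at the centre of its underside
- dosing_cup: bystander: steel cup, 60 mm across, 65 mm tall; origin at the centre of its underside
- tamper: bystander: steel tamper, 58 mm across, 88 mm tall; origin at the centre of its underside
- brush: bystander: brush, 200 mm long, about 20 mm high, lying along its x, origin under its middle
- screwdriver: bystander: red screwdriver, 200 mm long, 26 mm high, lying along its x; origin under its middle
Mind the look-alikes: they are no part of the job. Of the things that look like the part that bears burr_hub, take the one that is nearest to the robot's base at the start.

How it is judged:
By the outcome, as a careful person would: the job done as asked, in the order asked, and still so for the second after the job is handed in, with the robot touching nothing.
It also fails if it takes over 62 s, if anything falls off the work surface, if the arm or the gripper's body presses on something with over 40 N, if the wrist force passes 120 N, or if a joint passes its speed limit or range.

### The arm

A 6-joint arm with a two-finger parallel gripper is mounted at the origin on the work surface. World frame = base frame: x ahead of the robot, y to its left, z up, the work surface at z = 0. Lengths are in m, angles in degrees, forces in N, time in s.
With the tool pointing down it reaches from about 0.15 to 0.775 m from the base axis. Payload 6.1 kg.
Tool frame: the origin (TCP) lies on the centre line of the jaws, within the pads' length; the fingertips stand 22 mm ahead of it and the grasp point (between the pads) lies 3 mm ahead of it; z points along the fingers, y is the direction in which the jaws open and shut (so a half turn about z gives the same grasp; the last joint's range is limited). The gripper opens to 85 mm and grips with 20 to 120 N. Pads are 22 mm wide; open, the fingers measure 114 mm over their backs; the gripper's body (76 mm by 85 mm) begins 54 mm behind the grasp point. The pads swing forward as they close: fully open they stand 13 mm farther back than shut.
Start: joints at [76.834, 7.208, -2.269, 80.523, 0, 90], TCP at [0.12, 0.511, 0.253] pointing down, gripper open.
Joint ranges: [-155.77, 155.77], [-54.66, 111.73], [-72.52, 77.12], [-102.08, 115.82], [-83.92, 84.16], [-180, 180]. Speed limits (degrees/s): [136.94, 136.94, 172.46, 180, 180, 180].

### API

Orientations are given as a 3x3 rotation matrix whose columns are the frame's x, y, z axes.
In Python, from cell import sense, snapshot, finish_job gives the robot as it stands. The module is installed in compiled form; this text tells all that it offers.
- The arm moves only by the tool step_arm, never from a script. Its argument "series" is a list of rows, each an object of numbers: "claw": the opening, from 0 (shut) to 1 (fully open); "dx", "dy", "dz": the shift along the tool's x, y, z in cm; "twist": the turn about the tool's z in degrees. A call has 1 to 5 rows; each row shifts and turns the commanded pose from where the row before left it, along the tool's axes as they then stand; what a row does not reach is not made up. A row lasts 1/12 s, in which the tool goes at most 41.7 mm and 7.16 degrees, less where a joint would pass 70% of its speed; a pose out of reach is approached as far as the arm can. A call is refused whole if a number of a shift passes 4.17 or a number of a turn 7.16, either way. A call with a gripper value outside its range is refused whole. The fingers move at their own pace and stop on an object; "force" is the grip in N (left out, the last holds). Time passes only in rows, so rows that do not move let the fingers close. It gives the time, the measured TCP pose, the force and the opening at its end, in the units of the state.
- sense(): the state, without advancing time (a new reading comes with each control period).
- snapshot(name): name is "side" or "top"; returns a dict with "pixels" (384x512x3 uint8, red, green, blue), "K" (3x3 intrinsics, pixels), "rvec" (rotation vector, rad) and "tvec" (3), from world to camera coordinates, as OpenCV has them. Camera axes: x right, y down, z forward; pixel columns grow to the right and rows downward; lengths in m; the calibration is good to about 2 mm. A picture is of the moment at which its call begins. There is no depth.
- finish_job(): hands the job in, once; it reports no verdict.
The state is a dict: "time": time; "joint_positions": joint angles; "joint_vel": joint speeds; "joint_torque": joint torques, N m; "tcp_pos": TCP position; "eef_rot": TCP orientation; "contact_force": force on the tool from outside, world axes, zero at the start; "wrist_torque": the same for the moment, N m; "finger_gap": opening from 0.0 (shut) to 1.0 (fully open).
Only numpy, scipy, OpenCV 4.12 (cv2) and the standard library are available. Lean on these libraries where they do the work, as an engineer would, in place of code of your own. Each camera call takes 0.05 s, during which the arm holds its last target.

## Working session

There is one attempt and no reset: what is moved stays moved. The work goes in short steps, Python scripts to look and compute and a tool call to move; the robot and the scene stay as the last step left them, time stands still between calls to the robot, and variables do not carry over. Pictures are saved under pics/ and viewed, and the job is handed in when it is done.

Besides the shell and the picture viewer there is one more tool, called after "Call:" as name([rows], argument=value, ...), one row to a line, values as JSON. step_arm: Moves the arm, as the interface text tells. Its arguments: {"type":"object","properties":{"series":{"type":"array","items":{"type":"object","properties":{"claw":{"type":"number"},"dx":{"type":"number"},"dy":{"type":"number"},"dz":{"type":"number"},"twist":{"type":"number"}}}},"force":{"type":"number"}},"required":["series"]}

```bash
mkdir -p pics; python3 - <<'E'
from cell import sense,snapshot
import cv2,pickle
d={}
for n in("side","top"):
    s=snapshot(n);d[n]=s
    cv2.imwrite(f"pics/{n}0.png",s["pixels"][...,::-1])
    print(n,s["K"],s["rvec"],s["tvec"])
pickle.dump(d,open("s0.pkl","wb"))
print(sense())
E
```

```text
side [[413.44777587   0.         257.20800969]
 [  0.         413.44777587 190.32632619]
 [  0.           0.           1.        ]] [ 2.12868637 -0.7229765   0.37019341] [-0.46026132  0.216961    1.34001349]
top [[439.25869108   0.         256.51338334]
 [  0.         439.25869108 192.88999399]
 [  0.           0.           1.        ]] [ 2.06416339 -2.15288991  0.23625543] [-0.0566449   0.51327117  1.36062804]
{'time': 0.1, 'joint_positions': array([ 7.68350790e+01,  7.23956369e+00, -2.32324575e+00,  8.05212448e+01,
       -1.45374304e-03,  9.00003551e+01]), 'joint_vel': array([ 0.08419039, -0.06469939,  0.26692145,  0.05646253, -0.02107697,
        0.12790032]), 'joint_torque': array([-1.05377047e-03, -4.36902988e+01,  3.53605235e+01,  1.36171971e-02,
       -8.66945129e-05,  5.16856531e-06]), 'tcp_pos': array([0.11950182, 0.51087492, 0.25256928]), 'eef_rot': array([[-9.73717123e-01,  2.27760549e-01, -3.09415544e-04],
       [ 2.27760758e-01,  9.73716067e-01, -1.43424555e-03],
       [-2.53816682e-05, -1.46702217e-03, -9.99998924e-01]]), 'contact_force': array([ 0.18178279, -0.10005942, -0.11226675]), 'wrist_torque': array([-0.0265349,  0.0281615, -0.0448524]), 'finger_gap': 0.9994677664479839}
```

View pics/side0.png

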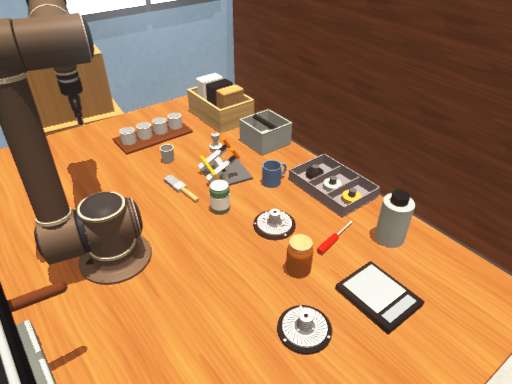

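View pics/top0.png

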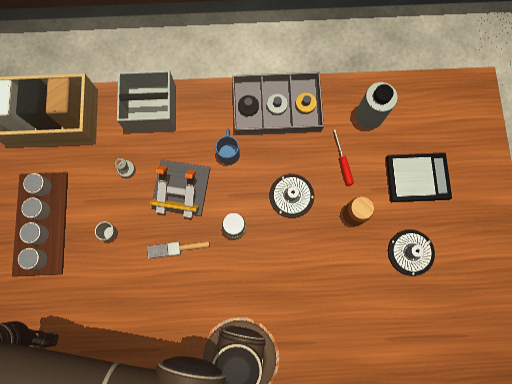

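```bash
cat > h.py <<'E'
import numpy as np,cv2,pickle
from scipy.optimize import least_squares
def P(s):
    R=cv2.Rodrigues(np.array(s["rvec"],float))[0];return s["K"],R,np.array(s["tvec"],float).ravel()
def onz(s,u,v,z):
    K,R,t=P(s);d=R.T@np.linalg.solve(K,[u,v,1.]);c=-R.T@t
    return c+d*(z-c[2])/d[2]
def proj(s,p):
    K,R,t=P(s);q=(K@(R@np.atleast_2d(p).T+t[:,None])).T
    return q[:,:2]/q[:,2:]
def tri(sa,ua,sb,ub):
    A=[]
    for s,u in((sa,ua),(sb,ub)):
        K,R,t=P(s);M=K@np.c_[R,t];A+=[u[0]*M[2]-M[0],u[1]*M[2]-M[1]]
    X=np.linalg.svd(np.array(A))[2][-1];return X[:3]/X[3]
def crop(s,x,y,w,h,k,name):
    im=s["pixels"][y:y+h,x:x+w,::-1];cv2.imwrite("pics/"+name,cv2.resize(im,None,fx=k,fy=k,interpolation=cv2.INTER_CUBIC))
E
python3 - <<'E'
from h import *
d=pickle.load(open("s0.pkl","rb"));T,S=d["top"],d["side"]
print("base",proj(T,[0,0,0]),proj(S,[0,0,0]))
for n,u,v in(("A",292,195),("B",411,252)):
    p=onz(T,u,v,.01);print(n,p,np.hypot(*p[:2]))
crop(T,145,150,70,70,8,"stT.png");crop(S,190,125,75,65,8,"stS.png")
crop(T,262,165,60,60,8,"buT.png");crop(S,245,200,60,45,10,"buS.png")
crop(T,381,222,60,60,8,"b2T.png")
E
```

```text
base [[238.22641144 358.5920196 ]] [[115.19897643 257.26747383]]
A [ 0.50847092 -0.19640635  0.01      ] 0.5450854347319469
B [ 0.30381231 -0.57012461  0.01      ] 0.6460216637737356
```

View pics/stT.png

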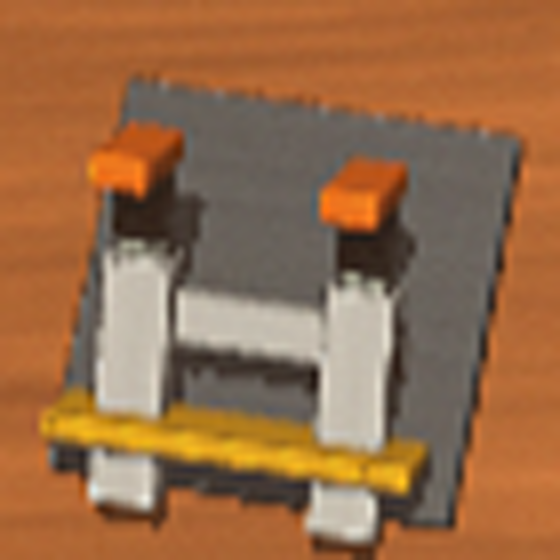

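View pics/stS.png

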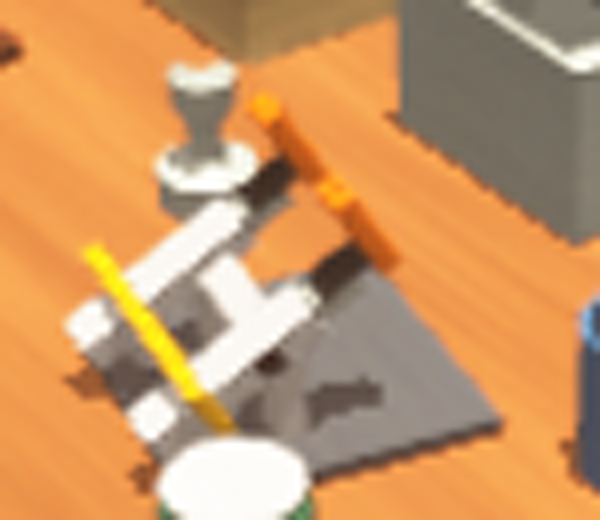

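View pics/buT.png

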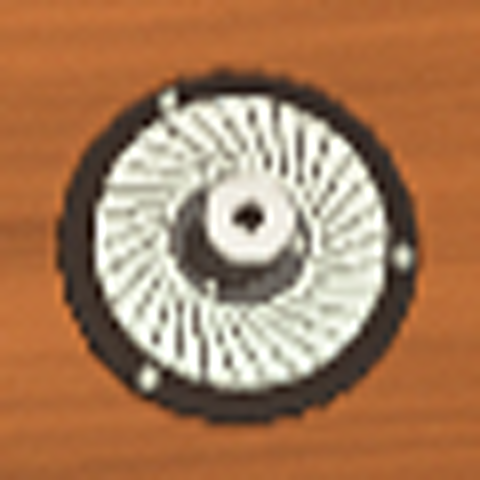

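View pics/buS.png

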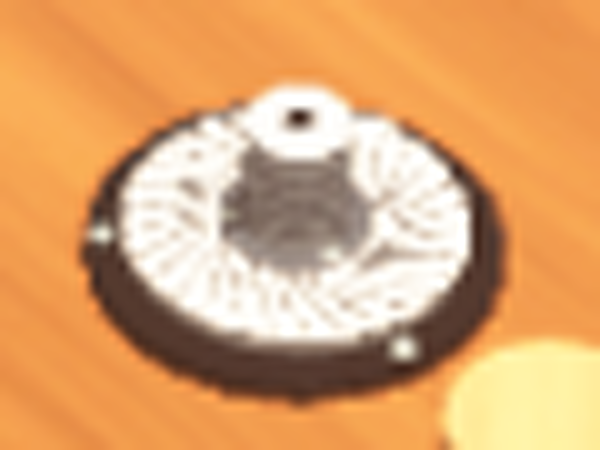

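View pics/b2T.png

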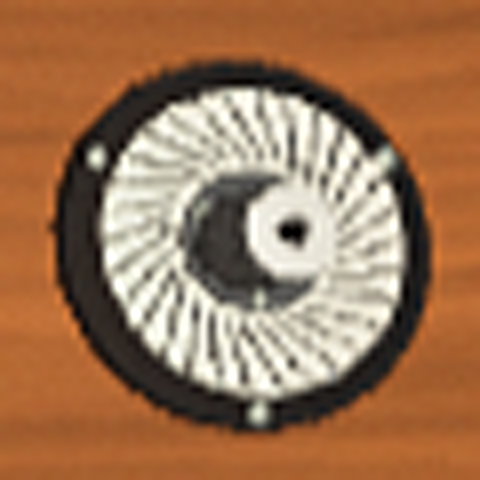

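```bash
cat >> h.py <<'E'
def ramp(p):
    x,y,yaw=p[:3];c,s=np.cos(yaw),np.sin(yaw)
    Rz=np.array([[c,-s,0],[s,c,0],[0,0,1]]);a=np.radians(30)
    Ry=np.array([[np.cos(a),0,-np.sin(a)],[0,1,0],[np.sin(a),0,np.cos(a)]])
    return Rz@Ry,np.array([x,y,.055])
def rp(p,q):
    R,o=ramp(p);return (R@(np.atleast_2d(q)/1000.).T).T+o
E
cat > fit.py <<'E'
from h import *
d=pickle.load(open("s0.pkl","rb"));T,S=d["top"],d["side"]
cT=lambda u,v:((u+.5)/8-.5+145,(v+.5)/8-.5+150)
cS=lambda u,v:((u+.5)/8-.5+190,(v+.5)/8-.5+125)
ob=[(T,cT(105,250),(65,59,0)),(T,cT(172,255),(65,31,0)),(T,cT(328,287),(65,-31,0)),(T,cT(395,290),(65,-59,0)),
(T,cT(60,392),(0,75,16)),(T,cT(426,448),(0,-75,16)),
(T,cT(90,482),(-40,59,0)),(T,cT(372,517),(-40,-59,0)),
(S,cS(92,245),(-5,75,16)),
(S,cS(268,108),(103,45,38,'l')),(S,cS(337,190),(103,-45,38,'r')),
(S,cS(212,198),(65,59,0)),(S,cS(248,212),(65,31,0)),(S,cS(285,280),(65,-31,0)),(S,cS(320,295),(65,-59,0)),
(T,cT(137,143),(103,45,38,'l')),(T,cT(366,176),(103,-45,38,'r'))]
def pts(p):
    return np.array([[q[0]+(0 if len(q)<4 else p[3] if q[3]=='l' else p[4]),q[1],q[2]] for _,_,q in ob])
def f(p):
    W=rp(p,pts(p));return np.array([proj(o[0],w)[0]-o[1] for o,w in zip(ob,W)]).ravel()
r=least_squares(f,[.5,.12,-.1,10,10],x_scale=[.01,.01,.1,10,10],loss='soft_l1')
p=r.x;print(p,np.degrees(p[2]));print(np.c_[f(p).reshape(-1,2)].round(1).tolist())
np.save("ramp.npy",p)
print("tabs",rp(p,[[103+p[3],45,18],[103+p[4],-45,18]]),"seat",rp(p,[75,0,46]))
print("plate",[onz(T,*cT(u,v),.012).round(4) for u,v in((130,80),(522,135),(450,525),(50,470))])
E
python3 fit.py
python3 - <<'E'
from h import *
d=pickle.load(open("s0.pkl","rb"));T,S=d["top"],d["side"]
bt=lambda u,v:((u+.5)/8-.5+262,(v+.5)/8-.5+165)
bs=lambda u,v:((u+.5)/10-.5+245,(v+.5)/10-.5+200)
print("hubtop",tri(T,bt(249,217),S,bs(299,118)),onz(T,*bt(249,217),.063))
# disc ellipse fits
print("discT", [onz(T,*bt(*q),.01) for q in((57,245),(418,240),(235,72),(250,422))])
print("burr", [onz(T,*bt(*q),.018)for q in((95,240),(388,240),(245,95),(245,390))])
E
```

```text
[ 0.49216303  0.18612038 -0.18868364 11.53501894 11.57353864] -10.81077617118049
[[0.0, -0.8], [0.3, -0.2], [0.1, -1.4], [0.4, -0.5], [-1.9, 1.5], [-1.3, 1.3], [-0.0, 1.0], [0.6, 1.9], [0.5, 0.4], [1.3, -0.8], [1.8, -0.6], [2.1, -0.1], [0.3, 1.4], [1.8, 0.4], [0.3, 2.0], [-2.1, 1.1], [-1.7, 1.1]]
tabs [[0.58919304 0.21340509 0.12785597]
 [0.57234486 0.12499616 0.12787523]] seat [[0.53337037 0.17825163 0.13233717]]
plate [array([0.6492, 0.2401, 0.012 ]), array([0.6181, 0.0749, 0.012 ]), array([0.4528, 0.1077, 0.012 ]), array([0.4827, 0.2722, 0.012 ])]
hubtop [ 0.50699626 -0.19388885  0.06645818] [ 0.50798828 -0.19434586  0.063     ]
discT [array([ 0.51108926, -0.11882292,  0.01      ]), array([ 0.50691147, -0.26908182,  0.01      ]), array([ 0.58231901, -0.19723279,  0.01      ]), array([ 0.43332103, -0.19459974,  0.01      ])]
burr [array([ 0.51083057, -0.13433309,  0.018     ]), array([ 0.5057423 , -0.25552337,  0.018     ]), array([ 0.57011049, -0.2000734 ,  0.018     ]), array([ 0.44538336, -0.19261575,  0.018     ])]
```

```bash
python3 - <<'E'
from h import *
d=pickle.load(open("s0.pkl","rb"));T,S=d["top"],d["side"]
cT=lambda u,v:((u+.5)/8-.5+145,(v+.5)/8-.5+150)
cS=lambda u,v:((u+.5)/8-.5+190,(v+.5)/8-.5+125)
p=np.load("ramp.npy");R,o=ramp(p)
for n,a,b in(("tabL",(137,143),(268,108)),("tabR",(366,176),(337,190)),("L59",(105,250),(212,198)),("L31",(172,255),(248,212)),("R31",(328,287),(285,280)),("R59",(395,290),(320,295)),("lipL",(52,400),(92,245))):
    X=tri(T,cT(*a),S,cS(*b));print(n,X.round(4),(R.T@(X-o)*1000).round(1))
def draw(s,x,y,w,h,k,name):
    im=cv2.resize(s["pixels"][y:y+h,x:x+w,::-1],None,fx=k,fy=k,interpolation=cv2.INTER_CUBIC)
    def L(q):
        u=(proj(s,rp(p,q))-[x,y]+.5)*k-.5
        cv2.polylines(im,[np.int32(u.round())],True,(255,0,255),1)
    for c in(45,-45):
        L([[-40,c+14,0],[65,c+14,0],[65,c-14,0],[-40,c-14,0]])
        t=103+(p[3] if c>0 else p[4])
        L([[t-7,c+12,38],[t+7,c+12,38],[t+7,c-12,38],[t-7,c-12,38]])
    L([[0,75,16],[0,-75,16],[-10,-75,16],[-10,75,16]])
    cv2.imwrite("pics/"+name,im)
draw(T,145,150,70,70,8,"ovT.png");draw(S,190,125,75,65,8,"ovS.png")
E
```

```text
tabL [0.5774 0.211  0.1457] [113.8  40.4  39. ]
tabR [0.5598 0.124  0.1469] [113.6 -48.4  40.6]
L59 [0.5525 0.2343 0.0896] [60.8 58.6  4.8]
L31 [0.5511 0.2053 0.0952] [67.1 29.9  7.6]
R31 [0.5349 0.1451 0.0922] [ 61.6 -32.3   7.4]
R59 [0.5333 0.1169 0.098 ] [ 67.8 -60.2  10.5]
lipL [0.4959 0.2597 0.07  ] [-1.3 72.9 18. ]
```

View pics/ovT.png

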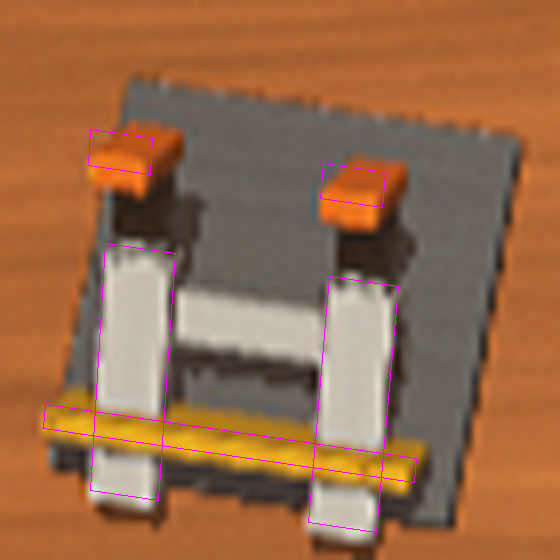

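View pics/ovS.png

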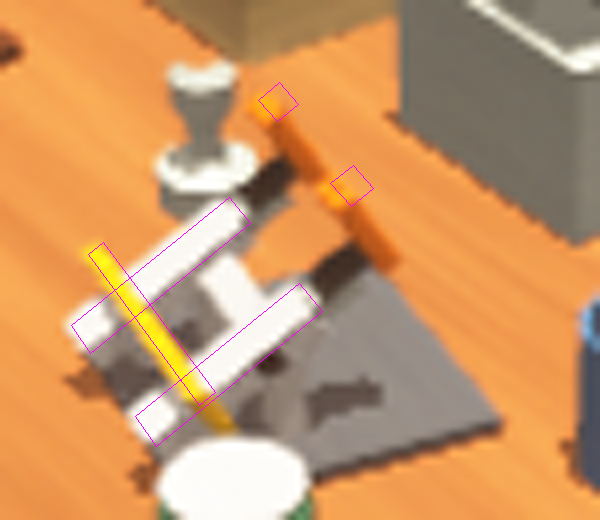

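```bash
python3 - <<'E'
from h import *
d=pickle.load(open("s0.pkl","rb"));T,S=d["top"],d["side"]
crop(T,148,160,52,36,15,"zT1.png");crop(T,148,188,52,36,15,"zT2.png")
crop(S,195,132,48,48,12,"zS.png")
E
```

```text
(no output)
```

View pics/zT1.png

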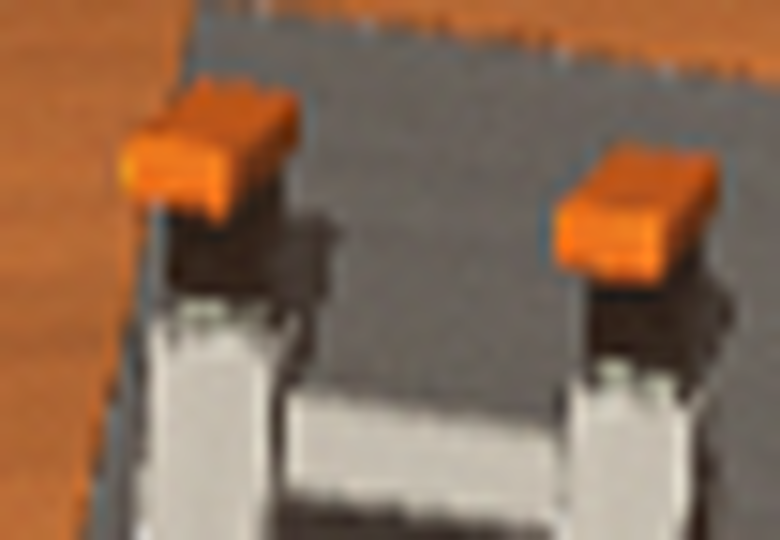

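View pics/zT2.png

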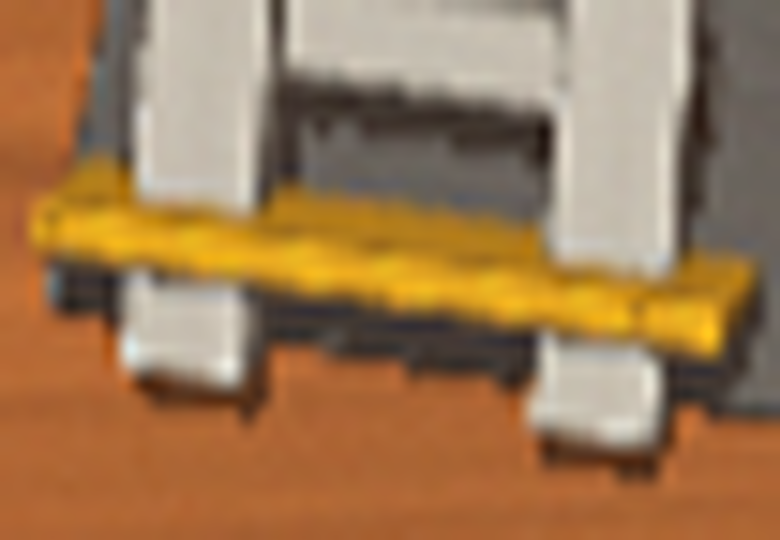

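View pics/zS.png

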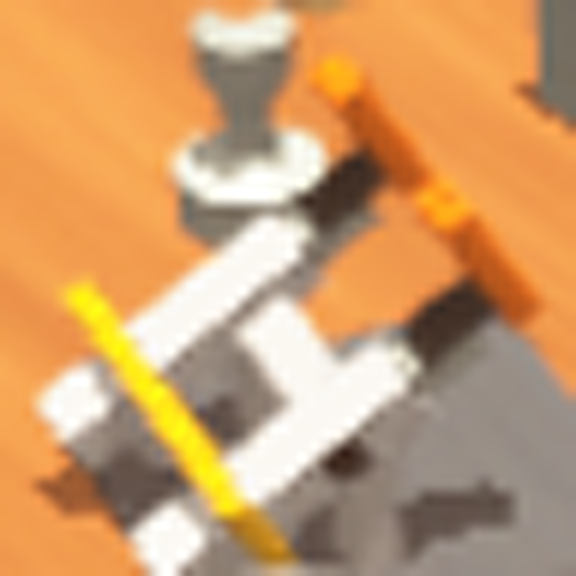

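```bash
cat > fit2.py <<'E'
from h import *
d=pickle.load(open("s0.pkl","rb"));T,S=d["top"],d["side"]
a=lambda u,v:((u+.5)/15-.5+148,(v+.5)/15-.5+160)
b=lambda u,v:((u+.5)/15-.5+148,(v+.5)/15-.5+188)
c=lambda u,v:((u+.5)/12-.5+195,(v+.5)/12-.5+132)
ob=[(T,a(178,176),(103,45,38,'l')),(T,a(610,242),(103,-45,38,'r')),
(T,b(38,243),(-10,75,16)),(T,b(718,352),(-10,-75,16)),(T,b(45,200),(0,75,16)),(T,b(728,305),(0,-75,16)),
(T,b(122,365),(-40,59,0)),(T,b(240,383),(-40,31,0)),(T,b(533,428),(-40,-31,0)),(T,b(655,445),(-40,-59,0)),
(T,a(158,318),(65,59,0)),(T,a(288,330),(65,31,0)),(T,a(580,378),(65,-31,0)),(T,a(705,392),(65,-59,0)),
(S,c(338,78),(103,45,38,'l')),(S,c(445,208),(103,-45,38,'r')),
(S,c(80,293),(-5,75,16)),(S,c(232,500),(-5,-75,16)),(S,c(268,212),(65,59,0)),(S,c(308,240),(65,31,0)),(S,c(375,335),(65,-31,0)),(S,c(412,368),(65,-59,0)),
(S,c(38,405),(-40,59,0)),(S,c(135,530),(-40,-31,0))]
def pts(p):
    return np.array([[q[0]+(0 if len(q)<4 else p[3] if q[3]=='l' else p[4]),q[1],q[2]] for _,_,q in ob])
def f(p):
    W=rp(p,pts(p));return np.array([proj(o[0],w)[0]-o[1] for o,w in zip(ob,W)]).ravel()
r=least_squares(f,[.5,.12,-.1,10,10],x_scale=[.01,.01,.1,10,10],loss='soft_l1')
p=r.x;print(p,np.degrees(p[2]));print(np.c_[f(p).reshape(-1,2)].round(1).tolist())
np.save("ramp.npy",p)
R,o=ramp(p)
for i,j in((0,14),(1,15)):print("tri top ramp",R.T@(tri(T,ob[i][1],S,ob[j][1])-o)*1000)
print("tabs",rp(p,[[103+p[3],45,18],[103+p[4],-45,18]]),"seat",rp(p,[75,0,46]));print(R)
E
python3 fit2.py
```

```text
[ 0.48937523  0.18698866 -0.19615383  5.84629889  5.471962  ] -11.238786618552252
[[-0.0, -0.2], [0.1, -0.1], [-0.4, -0.0], [0.5, -0.2], [-0.7, -0.1], [0.2, 0.0], [-0.2, -0.3], [0.4, -0.2], [-0.3, -0.3], [0.1, -0.1], [-0.5, 0.0], [-0.5, 0.5], [-0.7, 0.2], [-0.3, 0.6], [-0.0, 0.3], [-0.1, 0.1], [-0.2, -0.3], [0.7, 1.3], [0.8, 0.1], [0.0, 1.1], [0.4, 0.7], [0.2, 1.4], [0.1, -0.0], [-0.2, 1.0]]
tri top ramp [109.23167906  44.37732466  39.6246293 ]
tri top ramp [108.53184385 -44.73114288  38.10693731]
tabs [[0.58177426 0.21450796 0.12501161]
 [0.56391543 0.12629704 0.12482444]] seat [[0.53052265 0.1788123  0.13233717]]
[[ 0.84941802  0.19489837 -0.49041172]
 [-0.16878694  0.98082344  0.09744918]
 [ 0.5         0.          0.8660254 ]]
```

```bash
cat > go.py <<'E'
import sys
from h import *
from cell import sense
def d(t):
    s=sense();R=np.array(s["eef_rot"]);e=R.T@(np.array(t)-s["tcp_pos"])*100
    print("t%.2f"%s["time"],"tcp",s["tcp_pos"].round(4),"F",s["contact_force"].round(1),"gap %.3f"%s["finger_gap"],"delta cm",e.round(2))
    p=np.load("ramp.npy");q=ramp(p);print("ramp coords mm",(q[0].T@(s["tcp_pos"]-q[1])*1000).round(1),"yaw err",np.degrees(p[2])+90-np.degrees(np.arctan2(R[1,1],R[0,1])))
if __name__=="__main__": d([float(x) for x in sys.argv[1:4]])
E
echo
```

Call:
step_arm([
  {"twist": -1.9,"claw": 1},
  {"dx": -3.7,"dy": -1.45},
  {"dx": -3.7,"dy": -1.45},
  {"dx": -3.7,"dy": -1.45},
  {"dx": -3.7,"dy": -1.45},
], force=40)

```text
schema error: expected keys claw, dx, dy, dz, twist
```

Call:
step_arm([
  {"dx": -3.7,"dy": -1.45},
  {"dx": -3.7,"dy": -1.45},
  {"dx": -3.7,"dy": -1.45},
  {"dx": -3.7,"dy": -1.45},
  {"dx": -3.7,"dy": -1.45},
])

```text
schema error: expected keys claw, dx, dy, dz, twist
```

```bash
python3 go.py .5818 .2145 .125
```

```text
t0.10 tcp [0.1195 0.5109 0.2526] F [ 0.2 -0.1 -0.1] gap 0.999 delta cm [-51.76 -18.31  12.79]
ramp coords mm [-270.1  245.6  384.1] yaw err 1.926489490301023
```

Call:
step_arm([
  {"claw": 1,"dx": 0,"dy": 0,"dz": 0,"twist": -1.9},
  {"claw": 1,"dx": -3.7,"dy": -1.45,"dz": 0,"twist": 0},
  {"claw": 1,"dx": -3.7,"dy": -1.45,"dz": 0,"twist": 0},
  {"claw": 1,"dx": -3.7,"dy": -1.45,"dz": 0,"twist": 0},
  {"claw": 1,"dx": -3.7,"dy": -1.45,"dz": 0,"twist": 0},
], force=40)

```text
time: 0.52
tcp_pos: [0.2542, 0.4243, 0.2529]
eef_rot: [[-0.981, 0.194, -0.0], [0.194, 0.981, -0.001], [0.0, -0.001, -1.0]]
contact_force: [0.6, 1.0, 0.2]
finger_gap: 1.001
```

Call:
step_arm([
  {"claw": 1,"dx": -3.7,"dy": -1.45,"dz": 0,"twist": 0},
  {"claw": 1,"dx": -3.7,"dy": -1.45,"dz": 0,"twist": 0},
  {"claw": 1,"dx": -3.7,"dy": -1.45,"dz": 0,"twist": 0},
  {"claw": 1,"dx": -3.7,"dy": -1.45,"dz": 0,"twist": 0},
  {"claw": 1,"dx": -3.7,"dy": -1.45,"dz": 0,"twist": 0},
])

```text
time: 0.93
tcp_pos: [0.4219, 0.3166, 0.253]
eef_rot: [[-0.981, 0.196, -0.0], [0.196, 0.981, -0.0], [0.0, -0.0, -1.0]]
contact_force: [0.2, 0.6, 0.3]
finger_gap: 0.996
```

```bash
python3 go.py .5818 .2145 .125
```

```text
t0.93 tcp [0.4219 0.3166 0.253 ] F [0.2 0.6 0.3] gap 0.996 delta cm [-17.68  -6.88  12.8 ]
ramp coords mm [ 19.9 114.  217.2] yaw err 0.03615815231913189
```

Call:
step_arm([
  {"claw": 1,"dx": -3.5,"dy": -1.35,"dz": 0,"twist": 0},
  {"claw": 1,"dx": -3.5,"dy": -1.35,"dz": 0,"twist": 0},
  {"claw": 1,"dx": -3.5,"dy": -1.35,"dz": 0,"twist": 0},
  {"claw": 1,"dx": -3.5,"dy": -1.35,"dz": 1,"twist": 0},
  {"claw": 1,"dx": -3,"dy": -1.2,"dz": 2,"twist": 0},
])

```text
time: 1.35
tcp_pos: [0.5773, 0.2189, 0.2248]
eef_rot: [[-0.981, 0.196, 0.004], [0.196, 0.981, 0.001], [-0.003, 0.002, -1.0]]
contact_force: [-0.6, 0.5, -0.1]
finger_gap: 0.997
```

Call:
step_arm([
  {"claw": 1,"dx": 0,"dy": 0,"dz": 2,"twist": 0},
  {"claw": 1,"dx": 0,"dy": 0,"dz": 1,"twist": 0},
  {"claw": 1,"dx": 0,"dy": 0,"dz": 0,"twist": 0},
  {"claw": 1,"dx": 0,"dy": 0,"dz": 0,"twist": 0},
])

```text
time: 1.68
tcp_pos: [0.5735, 0.2205, 0.1931]
eef_rot: [[-0.981, 0.195, -0.002], [0.195, 0.981, -0.0], [0.002, -0.001, -1.0]]
contact_force: [-0.1, 0.3, 1.3]
finger_gap: 1.001
```

```bash
python3 go.py .5818 .2145 .125; python3 - <<'E'
from h import *
from cell import snapshot
s=snapshot("top");crop(s,120,110,110,120,6,"t1.png")
s=snapshot("side");crop(s,170,80,110,120,5,"s1.png")
E
```

```text
t1.68 tcp [0.5735 0.2205 0.1931] F [-0.1  0.3  1.3] gap 1.001 delta cm [-0.94 -0.42  6.8 ]
ramp coords mm [134.8  49.3  81.6] yaw err -0.018431640521839654
```

View pics/s1.png

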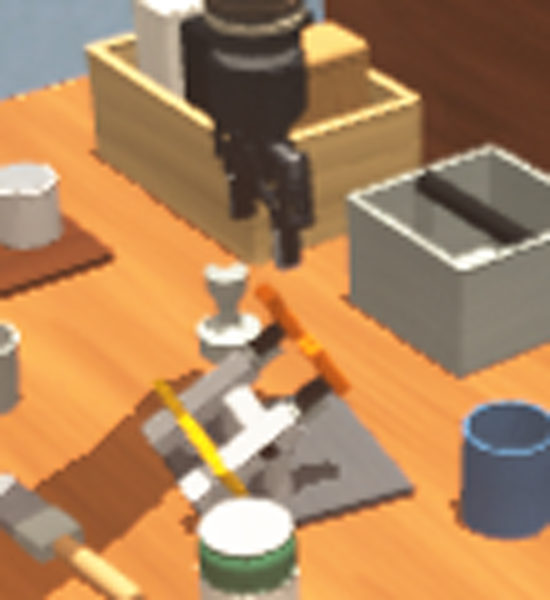

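The gripper hovers above the left tab (fingertips at about (270,250) in the crop, tab top at (265,290)). Descending.

Call:
step_arm([
  {"claw": 1,"dx": -0.9,"dy": -0.4,"dz": 1.5,"twist": 0},
  {"claw": 1,"dx": 0,"dy": 0,"dz": 2,"twist": 0},
  {"claw": 1,"dx": 0,"dy": 0,"dz": 2,"twist": 0},
  {"claw": 1,"dx": 0,"dy": 0,"dz": 1.3,"twist": 0},
  {"claw": 1,"dx": 0,"dy": 0,"dz": 0,"twist": 0},
])

```text
time: 2.2
tcp_pos: [0.5811, 0.2149, 0.1239]
eef_rot: [[-0.981, 0.194, -0.002], [0.194, 0.981, -0.001], [0.002, -0.001, -1.0]]
contact_force: [-1.1, -0.1, -0.5]
finger_gap: 0.997
```

```bash
python3 go.py .5818 .2145 .125; python3 - <<'E'
from h import *
from cell import snapshot
s=snapshot("side");crop(s,185,110,80,80,8,"s2.png")
E
```

```text
t2.20 tcp [0.5811 0.2149 0.1239] F [-1.1 -0.1 -0.5] gap 0.997 delta cm [-0.08 -0.03 -0.11]
ramp coords mm [107.6  45.3  17.4] yaw err -0.04830565413482191
```

View pics/s2.png

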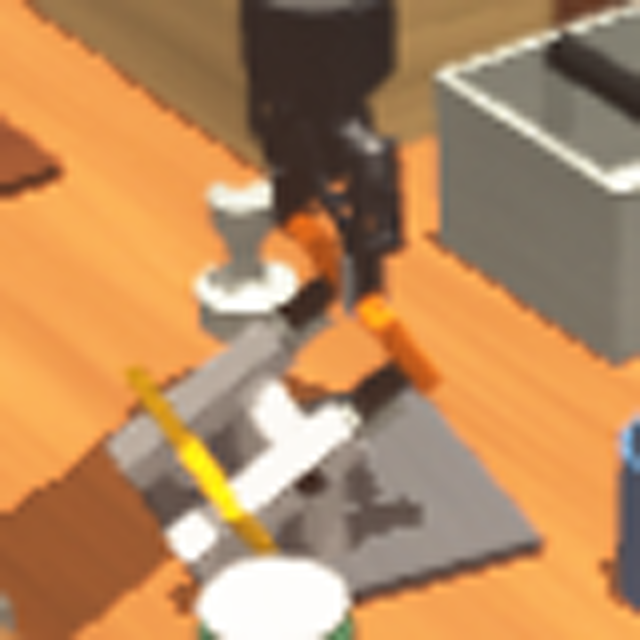

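The left tab lies between the open fingers (tab around (315,250), near finger at (365,230)). Closing.

Call:
step_arm([
  {"claw": 0,"dx": 0,"dy": 0,"dz": 0,"twist": 0},
  {"claw": 0,"dx": 0,"dy": 0,"dz": 0,"twist": 0},
  {"claw": 0,"dx": 0,"dy": 0,"dz": 0,"twist": 0},
  {"claw": 0,"dx": 0,"dy": 0,"dz": 0,"twist": 0},
  {"claw": 0,"dx": 0,"dy": 0,"dz": 0,"twist": 0},
], force=50)

```text
time: 2.67
tcp_pos: [0.583, 0.2154, 0.1263]
eef_rot: [[-0.981, 0.195, 0.001], [0.195, 0.981, 0.002], [-0.001, 0.003, -1.0]]
contact_force: [3.8, 26.6, 6.0]
finger_gap: 0.301
```

Call:
step_arm([
  {"claw": 0,"dx": 0,"dy": 0,"dz": 0,"twist": 0},
  {"claw": 0,"dx": 0,"dy": 0,"dz": 0,"twist": 0},
  {"claw": 0,"dx": 0,"dy": 0,"dz": 0,"twist": 0},
])

```text
time: 2.92
tcp_pos: [0.5832, 0.2165, 0.1265]
eef_rot: [[-0.981, 0.194, 0.002], [0.194, 0.981, 0.004], [-0.001, 0.004, -1.0]]
contact_force: [0.4, 8.2, 2.0]
finger_gap: 0.276
```

Call:
step_arm([
  {"claw": 0,"dx": -0.78,"dy": 0,"dz": -0.45,"twist": 0},
  {"claw": 0,"dx": -0.78,"dy": 0,"dz": -0.45,"twist": 0},
  {"claw": 0,"dx": -0.78,"dy": 0,"dz": -0.45,"twist": 0},
  {"claw": 0,"dx": -0.78,"dy": 0,"dz": -0.45,"twist": 0},
  {"claw": 0,"dx": -0.78,"dy": 0,"dz": -0.45,"twist": 0},
])

```text
time: 3.33
tcp_pos: [0.6191, 0.2094, 0.1476]
eef_rot: [[-0.981, 0.193, -0.004], [0.193, 0.981, 0.005], [0.005, 0.004, -1.0]]
contact_force: [-6.0, 10.2, -0.4]
finger_gap: 0.272
```

Call:
step_arm([
  {"claw": 0,"dx": -0.26,"dy": 0,"dz": -0.15,"twist": 0},
  {"claw": 0,"dx": 0,"dy": 0,"dz": 0,"twist": 0},
  {"claw": 0,"dx": 0,"dy": 0,"dz": 0,"twist": 0},
])

```text
time: 3.58
tcp_pos: [0.6229, 0.2086, 0.1498]
eef_rot: [[-0.981, 0.194, -0.001], [0.194, 0.981, 0.004], [0.002, 0.004, -1.0]]
contact_force: [-3.7, 8.5, 1.6]
finger_gap: 0.27
```

```bash
python3 go.py .5818 .2145 .125; python3 - <<'E'
from h import *
from cell import snapshot
s=snapshot("side");crop(s,185,110,80,80,8,"s3.png")
E
```

```text
t3.58 tcp [0.6229 0.2086 0.1498] F [-3.7  8.5  1.6] gap 0.270 delta cm [ 4.14 -0.23  2.49]
ramp coords mm [157.1  47.2  18.7] yaw err -0.05351820569265442
```

View pics/s3.png

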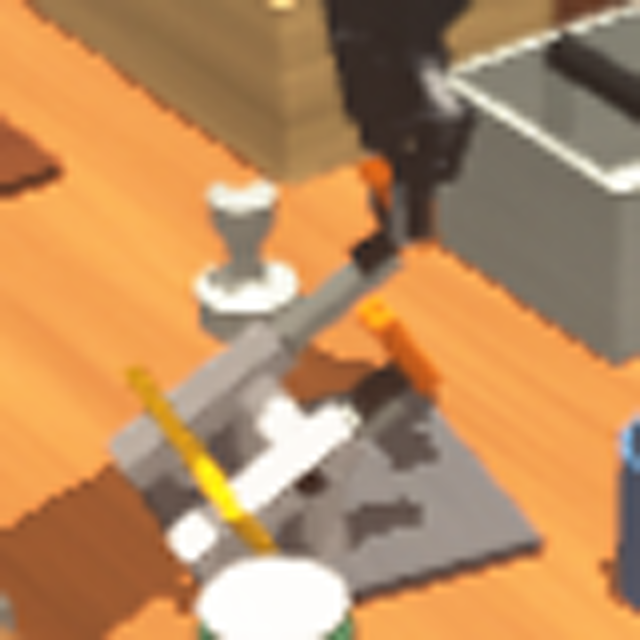

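Call:
step_arm([
  {"claw": 0,"dx": -0.13,"dy": 0.1,"dz": -0.075,"twist": 0},
  {"claw": 0,"dx": -0.13,"dy": 0.1,"dz": -0.075,"twist": 0},
  {"claw": 0,"dx": -0.13,"dy": 0,"dz": -0.075,"twist": 0},
  {"claw": 0,"dx": 0,"dy": 0,"dz": 0,"twist": 0},
])

```text
time: 3.97
tcp_pos: [0.6257, 0.2082, 0.1514]
eef_rot: [[-0.981, 0.194, -0.004], [0.194, 0.981, 0.001], [0.004, 0.0, -1.0]]
contact_force: [-7.6, 1.8, 2.8]
finger_gap: 0.276
```

Call:
step_arm([
  {"claw": 0,"dx": -0.13,"dy": 0,"dz": -0.075,"twist": 0},
  {"claw": 0,"dx": 0,"dy": 0,"dz": 0,"twist": 0},
  {"claw": 0,"dx": 0,"dy": 0,"dz": 0,"twist": 0},
])

```text
time: 4.22
tcp_pos: [0.6274, 0.2079, 0.1524]
eef_rot: [[-0.981, 0.195, -0.003], [0.195, 0.981, 0.001], [0.003, 0.0, -1.0]]
contact_force: [-6.0, 2.3, 2.5]
finger_gap: 0.27
```

```bash
python3 go.py .5818 .2145 .125
```

```text
t4.22 tcp [0.6274 0.2079 0.1524] F [-6.   2.3  2.5] gap 0.270 delta cm [ 4.59 -0.24  2.75]
ramp coords mm [162.4  47.4  18.7] yaw err -0.017318827254797498
```

Call:
step_arm([
  {"claw": 0,"dx": -0.13,"dy": 0,"dz": -0.075,"twist": 0},
  {"claw": 0,"dx": 0,"dy": 0,"dz": 0,"twist": 0},
  {"claw": 0,"dx": 0,"dy": 0,"dz": 0,"twist": 0},
])

```text
time: 4.47
tcp_pos: [0.6287, 0.2076, 0.1532]
eef_rot: [[-0.981, 0.195, -0.003], [0.195, 0.981, 0.001], [0.003, 0.0, -1.0]]
contact_force: [-6.8, 1.5, 3.3]
finger_gap: 0.27
```

Call:
step_arm([
  {"claw": 0,"dx": -0.13,"dy": 0,"dz": -0.075,"twist": 0},
  {"claw": 0,"dx": 0,"dy": 0,"dz": 0,"twist": 0},
  {"claw": 0,"dx": 0,"dy": 0,"dz": 0,"twist": 0},
])

```text
time: 4.72
tcp_pos: [0.6296, 0.2074, 0.1537]
eef_rot: [[-0.981, 0.195, -0.004], [0.195, 0.981, 0.001], [0.004, 0.0, -1.0]]
contact_force: [-7.6, 2.5, 2.0]
finger_gap: 0.271
```

```bash
python3 go.py .5818 .2145 .125;  python3 - <<'E'
from h import *
from cell import snapshot
s=snapshot("side");crop(s,185,110,80,80,8,"s4.png")
s=snapshot("top");crop(s,145,130,80,90,7,"t4.png")
E
```

```text
t4.72 tcp [0.6296 0.2074 0.1537] F [-7.6  2.5  2. ] gap 0.271 delta cm [ 4.81 -0.23  2.88]
ramp coords mm [165.   47.3  18.7] yaw err -0.0190006708425301
```

View pics/t4.png

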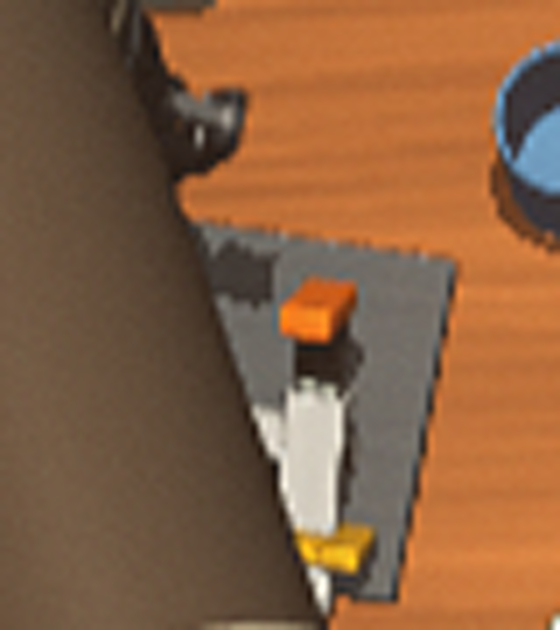

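View pics/s4.png

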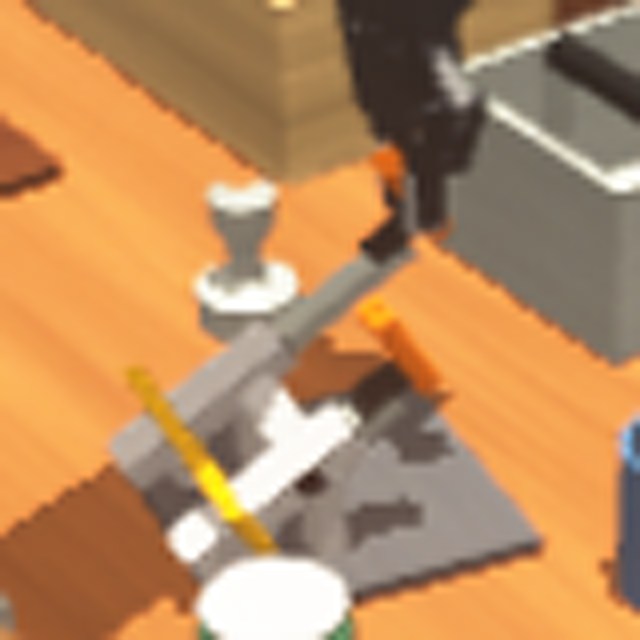

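Call:
step_arm([
  {"claw": 0,"dx": -0.13,"dy": 0,"dz": -0.075,"twist": 0},
  {"claw": 0,"dx": 0,"dy": 0,"dz": 0,"twist": 0},
  {"claw": 0,"dx": 0,"dy": 0,"dz": 0,"twist": 0},
])

```text
time: 5.07
tcp_pos: [0.6296, 0.2074, 0.1537]
eef_rot: [[-0.981, 0.194, -0.007], [0.194, 0.981, 0.001], [0.007, 0.0, -1.0]]
contact_force: [-10.5, 4.4, -0.1]
finger_gap: 0.272
```

Call:
step_arm([
  {"claw": 0,"dx": -0.13,"dy": 0,"dz": -0.075,"twist": 0},
  {"claw": 0,"dx": 0,"dy": 0,"dz": 0,"twist": 0},
  {"claw": 0,"dx": 0,"dy": 0,"dz": 0,"twist": 0},
])

```text
time: 5.32
tcp_pos: [0.6297, 0.2074, 0.1537]
eef_rot: [[-0.981, 0.194, -0.009], [0.194, 0.981, 0.002], [0.01, -0.0, -1.0]]
contact_force: [-13.6, 4.1, -1.6]
finger_gap: 0.27
```

```bash
python3 go.py .5818 .2145 .125
```

```text
t5.32 tcp [0.6297 0.2074 0.1537] F [-13.6   4.1  -1.6] gap 0.270 delta cm [ 4.81 -0.23  2.92]
ramp coords mm [165.1  47.4  18.7] yaw err -0.06965424090665806
```

Call:
step_arm([
  {"claw": 1,"dx": 0.2,"dy": 0,"dz": 0.1,"twist": 0},
  {"claw": 1,"dx": 0,"dy": 0,"dz": 0,"twist": 0},
  {"claw": 1,"dx": 0,"dy": 0,"dz": 0,"twist": 0},
  {"claw": 1,"dx": 0,"dy": 0,"dz": 0,"twist": 0},
  {"claw": 1,"dx": 0,"dy": 0,"dz": 0,"twist": 0},
])

```text
time: 5.73
tcp_pos: [0.6325, 0.2066, 0.1547]
eef_rot: [[-0.981, 0.196, 0.001], [0.196, 0.981, 0.0], [-0.001, 0.0, -1.0]]
contact_force: [0.6, 0.7, 0.3]
finger_gap: 0.958
```

Call:
step_arm([
  {"claw": 1,"dx": 0,"dy": 0,"dz": -1.5,"twist": 0},
  {"claw": 1,"dx": 0,"dy": 0,"dz": -3,"twist": 0},
  {"claw": 1,"dx": 0,"dy": 0,"dz": -2,"twist": 0},
  {"claw": 1,"dx": 0,"dy": 0,"dz": 0,"twist": 0},
])

```text
time: 6.07
tcp_pos: [0.6337, 0.207, 0.2247]
eef_rot: [[-0.981, 0.196, 0.007], [0.196, 0.981, 0.002], [-0.007, 0.004, -1.0]]
contact_force: [0.4, -0.1, -0.1]
finger_gap: 1.001
```

```bash
python3 -c "
from go import *
d(rp(np.load('ramp.npy'),[109,-44,18])[0])"
```

```text
t6.07 tcp [0.6337 0.207  0.2247] F [ 0.4 -0.1 -0.1] gap 1.001 delta cm [ 5.29 -9.22  9.89]
ramp coords mm [204.1  47.8  78.1] yaw err 0.04410091118451476
```

Call:
step_arm([
  {"claw": 1,"dx": 1.75,"dy": -3.05,"dz": 0,"twist": 0},
  {"claw": 1,"dx": 1.75,"dy": -3.05,"dz": 0,"twist": 0},
  {"claw": 1,"dx": 1.75,"dy": -3.05,"dz": 2,"twist": 0},
  {"claw": 1,"dx": 0,"dy": 0,"dz": 3,"twist": 0},
  {"claw": 1,"dx": 0,"dy": 0,"dz": 0,"twist": 0},
])

```text
time: 6.48
tcp_pos: [0.5593, 0.1253, 0.1646]
eef_rot: [[-0.98, 0.197, -0.007], [0.197, 0.98, -0.002], [0.006, -0.003, -1.0]]
contact_force: [-0.9, 0.3, -2.0]
finger_gap: 0.999
```

```bash
python3 -c "
from go import *
d(rp(np.load('ramp.npy'),[109,-44,18])[0])"
```

```text
t6.48 tcp [0.5593 0.1253 0.1646] F [-0.9  0.3 -2. ] gap 0.999 delta cm [-0.5   0.3   3.95]
ramp coords mm [124.6 -46.9  54.6] yaw err 0.14288363346901178
```

Call:
step_arm([
  {"claw": 1,"dx": -0.2,"dy": 0.1,"dz": 1.2,"twist": 0},
  {"claw": 1,"dx": 0,"dy": 0,"dz": 1.2,"twist": 0},
  {"claw": 1,"dx": 0,"dy": 0,"dz": 1,"twist": 0},
  {"claw": 1,"dx": 0,"dy": 0,"dz": 0,"twist": 0},
  {"claw": 1,"dx": 0,"dy": 0,"dz": 0,"twist": 0},
])

```text
time: 6.9
tcp_pos: [0.5652, 0.1284, 0.1351]
eef_rot: [[-0.981, 0.195, -0.001], [0.195, 0.981, -0.0], [0.001, -0.0, -1.0]]
contact_force: [0.6, 0.5, 1.0]
finger_gap: 0.997
```

```bash
python3 -c "
from go import *
d(rp(np.load('ramp.npy'),[109,-44,18])[0])
from cell import snapshot
s=snapshot('side');crop(s,185,110,80,80,8,'s5.png')
"
```

```text
t6.90 tcp [0.5652 0.1284 0.1351] F [0.6 0.5 1. ] gap 0.997 delta cm [ 0.04 -0.13  1.  ]
ramp coords mm [114.3 -42.7  26.5] yaw err -0.011797246087439817
```

View pics/s5.png

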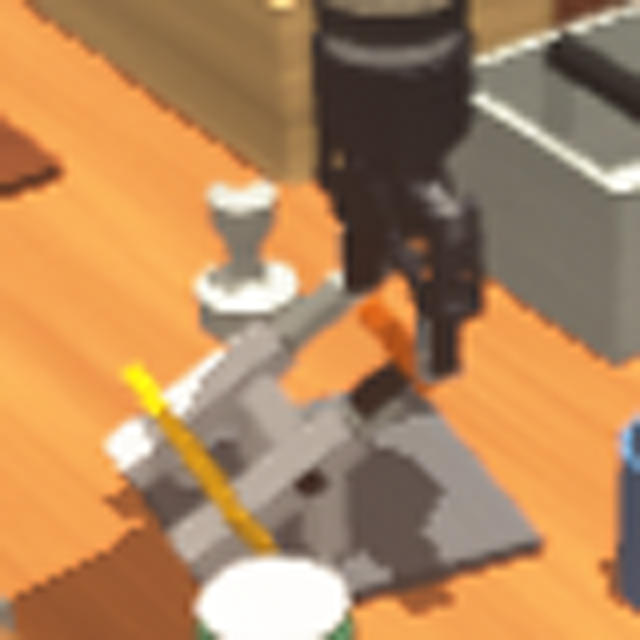

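Call:
step_arm([
  {"claw": 1,"dx": 0,"dy": -0.05,"dz": 0.9,"twist": 0},
  {"claw": 1,"dx": 0,"dy": 0,"dz": 0,"twist": 0},
  {"claw": 0,"dx": 0,"dy": 0,"dz": 0,"twist": 0},
  {"claw": 0,"dx": 0,"dy": 0,"dz": 0,"twist": 0},
  {"claw": 0,"dx": 0,"dy": 0,"dz": 0,"twist": 0},
])

```text
time: 7.37
tcp_pos: [0.5648, 0.1274, 0.1266]
eef_rot: [[-0.981, 0.195, 0.0], [0.195, 0.981, 0.0], [-0.0, 0.0, -1.0]]
contact_force: [-1.1, -0.5, -0.7]
finger_gap: 0.604
```

Call:
step_arm([
  {"claw": 0,"dx": 0,"dy": 0,"dz": 0,"twist": 0},
  {"claw": 0,"dx": 0,"dy": 0,"dz": 0,"twist": 0},
  {"claw": 0,"dx": 0,"dy": 0,"dz": 0,"twist": 0},
  {"claw": 0,"dx": 0,"dy": 0,"dz": 0,"twist": 0},
  {"claw": 0,"dx": 0,"dy": 0,"dz": 0,"twist": 0},
])

```text
time: 7.78
tcp_pos: [0.565, 0.1285, 0.1269]
eef_rot: [[-0.981, 0.195, 0.001], [0.195, 0.981, 0.002], [-0.001, 0.003, -1.0]]
contact_force: [0.0, 5.2, 1.7]
finger_gap: 0.271
```

```bash
python3 -c "
from go import *
d(rp(np.load('ramp.npy'),[109,-44,18])[0])"
```

```text
t7.78 tcp [0.565  0.1285 0.1269] F [0.  5.2 1.7] gap 0.271 delta cm [ 0.02 -0.13  0.18]
ramp coords mm [110.1 -42.7  19.4] yaw err -0.009494446325007289
```

Call:
step_arm([
  {"claw": 0,"dx": -0.78,"dy": 0.1,"dz": -0.45,"twist": 0},
  {"claw": 0,"dx": -0.78,"dy": 0.1,"dz": -0.45,"twist": 0},
  {"claw": 0,"dx": -0.78,"dy": 0,"dz": -0.45,"twist": 0},
  {"claw": 0,"dx": -0.78,"dy": 0,"dz": -0.45,"twist": 0},
  {"claw": 0,"dx": -0.78,"dy": 0,"dz": -0.45,"twist": 0},
])

```text
time: 8.2
tcp_pos: [0.6007, 0.1215, 0.1478]
eef_rot: [[-0.981, 0.195, -0.006], [0.195, 0.981, -0.0], [0.006, -0.002, -1.0]]
contact_force: [-9.0, -0.2, -0.5]
finger_gap: 0.273
```

Call:
step_arm([
  {"claw": 0,"dx": -0.39,"dy": 0,"dz": -0.225,"twist": 0},
  {"claw": 0,"dx": -0.13,"dy": 0,"dz": -0.075,"twist": 0},
  {"claw": 0,"dx": -0.13,"dy": 0,"dz": -0.075,"twist": 0},
  {"claw": 0,"dx": -0.13,"dy": 0,"dz": -0.075,"twist": 0},
  {"claw": 0,"dx": 0,"dy": 0,"dz": 0,"twist": 0},
])

```text
time: 8.62
tcp_pos: [0.6093, 0.1198, 0.1528]
eef_rot: [[-0.981, 0.195, -0.004], [0.195, 0.981, -0.001], [0.004, -0.001, -1.0]]
contact_force: [-6.3, -1.4, 2.0]
finger_gap: 0.27
```

Call:
step_arm([
  {"claw": 0,"dx": -0.13,"dy": 0,"dz": -0.075,"twist": 0},
  {"claw": 0,"dx": 0,"dy": 0,"dz": 0,"twist": 0},
  {"claw": 0,"dx": 0,"dy": 0,"dz": 0,"twist": 0},
])

```text
time: 8.87
tcp_pos: [0.6106, 0.1195, 0.1536]
eef_rot: [[-0.981, 0.195, -0.003], [0.195, 0.981, -0.001], [0.003, -0.001, -1.0]]
contact_force: [-6.3, -1.8, 0.6]
finger_gap: 0.272
```

```bash
python3 -c "
from go import *
d(rp(np.load('ramp.npy'),[165,-43,18])[0])"
```

```text
t8.87 tcp [0.6106 0.1195 0.1536] F [-6.3 -1.8  0.6] gap 0.272 delta cm [-0.19 -0.04  0.05]
ramp coords mm [163.7 -42.6  19.4] yaw err 0.01423871161418333
```

Call:
step_arm([
  {"claw": 0,"dx": -0.13,"dy": 0,"dz": -0.075,"twist": 0},
  {"claw": 0,"dx": 0,"dy": 0,"dz": 0,"twist": 0},
  {"claw": 0,"dx": 0,"dy": 0,"dz": 0,"twist": 0},
])

```text
time: 9.12
tcp_pos: [0.6116, 0.1193, 0.1542]
eef_rot: [[-0.981, 0.195, -0.004], [0.195, 0.981, -0.001], [0.004, -0.001, -1.0]]
contact_force: [-6.6, -2.0, -0.3]
finger_gap: 0.275
```

Call:
step_arm([
  {"claw": 0,"dx": -0.13,"dy": 0,"dz": -0.075,"twist": 0},
  {"claw": 0,"dx": 0,"dy": 0,"dz": 0,"twist": 0},
  {"claw": 0,"dx": 0,"dy": 0,"dz": 0,"twist": 0},
])

```text
time: 9.37
tcp_pos: [0.6116, 0.1193, 0.1542]
eef_rot: [[-0.981, 0.195, -0.007], [0.195, 0.981, -0.0], [0.007, -0.002, -1.0]]
contact_force: [-9.9, -0.3, -1.7]
finger_gap: 0.274
```

Call:
step_arm([
  {"claw": 0,"dx": -0.13,"dy": 0,"dz": -0.075,"twist": 0},
  {"claw": 0,"dx": 0,"dy": 0,"dz": 0,"twist": 0},
  {"claw": 0,"dx": 0,"dy": 0,"dz": 0,"twist": 0},
])

```text
time: 9.62
tcp_pos: [0.6117, 0.1193, 0.1542]
eef_rot: [[-0.981, 0.195, -0.01], [0.195, 0.981, 0.0], [0.01, -0.002, -1.0]]
contact_force: [-13.1, 0.8, -2.8]
finger_gap: 0.271
```

```bash
python3 -c "
from go import *
d(rp(np.load('ramp.npy'),[165,-43,18])[0])"
```

```text
t9.62 tcp [0.6117 0.1193 0.1542] F [-13.1   0.8  -2.8] gap 0.271 delta cm [-0.07 -0.04  0.11]
ramp coords mm [164.9 -42.6  19.3] yaw err -0.005951504720414391
```

Hard stop on the right as well. Release, rise, and move away for a look.

Call:
step_arm([
  {"claw": 1,"dx": 0.2,"dy": 0,"dz": 0.1,"twist": 0},
  {"claw": 1,"dx": 0,"dy": 0,"dz": 0,"twist": 0},
  {"claw": 1,"dx": 0,"dy": 0,"dz": 0,"twist": 0},
  {"claw": 1,"dx": 0,"dy": 0,"dz": 0,"twist": 0},
  {"claw": 1,"dx": 0,"dy": 0,"dz": 0,"twist": 0},
])

```text
time: 10.03
tcp_pos: [0.6145, 0.1195, 0.1557]
eef_rot: [[-0.981, 0.195, 0.001], [0.195, 0.981, 0.0], [-0.001, 0.0, -1.0]]
contact_force: [0.7, -0.2, 0.8]
finger_gap: 0.954
```

Call:
step_arm([
  {"claw": 1,"dx": 0,"dy": 0,"dz": -1.5,"twist": 0},
  {"claw": 1,"dx": 0,"dy": 0,"dz": -3,"twist": 0},
  {"claw": 1,"dx": 0,"dy": 0,"dz": -3,"twist": 0},
  {"claw": 1,"dx": 0,"dy": -2,"dz": 0,"twist": 0},
  {"claw": 1,"dx": 0.8,"dy": -4,"dz": 0,"twist": 0},
])

```text
time: 10.45
tcp_pos: [0.5972, 0.0644, 0.2322]
eef_rot: [[-0.982, 0.191, 0.005], [0.191, 0.982, 0.001], [-0.005, 0.002, -1.0]]
contact_force: [-0.1, -0.9, -0.7]
finger_gap: 0.996
```

Call:
step_arm([
  {"claw": 1,"dx": 0.8,"dy": -4,"dz": 0,"twist": 0},
  {"claw": 1,"dx": 0.8,"dy": -4,"dz": 0,"twist": 0},
  {"claw": 1,"dx": 0.8,"dy": -4,"dz": 0,"twist": 0},
  {"claw": 1,"dx": 0.8,"dy": -4,"dz": 0,"twist": 0},
  {"claw": 1,"dx": 0.8,"dy": -4,"dz": 0,"twist": 0},
])

```text
time: 10.87
tcp_pos: [0.5154, -0.1277, 0.2308]
eef_rot: [[-0.981, 0.195, 0.001], [0.195, 0.981, -0.0], [-0.001, -0.0, -1.0]]
contact_force: [0.0, -0.1, 0.4]
finger_gap: 0.999
```

```bash
python3 -c "
from go import *
d([.508,-.195,.2])
from cell import snapshot
s=snapshot('side');crop(s,185,110,80,80,8,'s6.png')
t=snapshot('top');crop(t,145,130,80,90,7,'t6.png')
cv2.imwrite('pics/t6f.png',t['pixels'][...,::-1])
pickle.dump({'side':s,'top':t},open('s6.pkl','wb'))
"
```

```text
t10.87 tcp [ 0.5154 -0.1277  0.2308] F [ 0.  -0.1  0.4] gap 0.999 delta cm [-0.58 -6.74  3.08]
ramp coords mm [ 163.1 -303.6  108.8] yaw err 0.010561895525484033
```

View pics/s6.png

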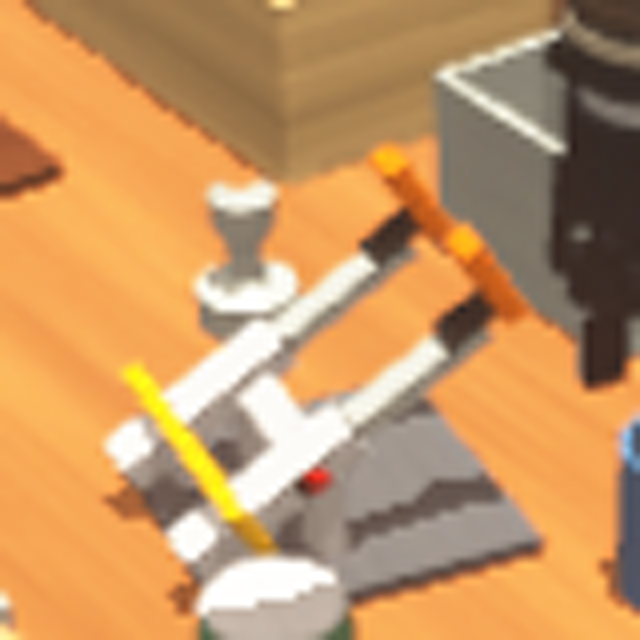

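View pics/t6.png

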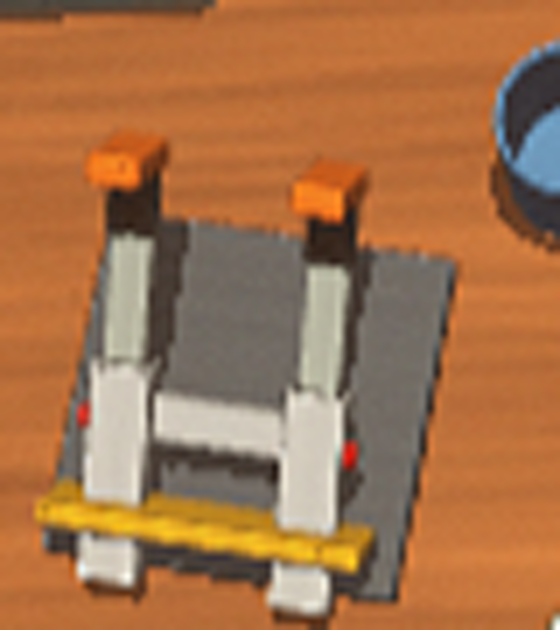

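View pics/t6f.png

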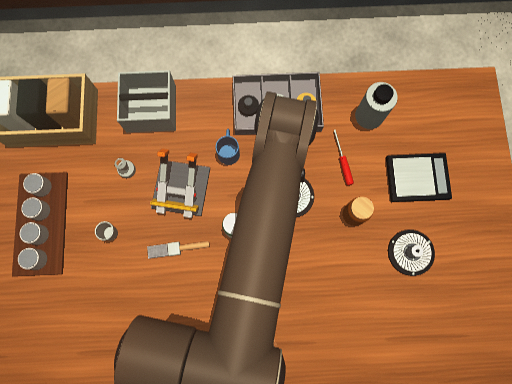

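Both red buttons show: left at crop (83,415), right at (350,457). The two carriers are at top pixels (292,195), 0.545 m from the base, and (411,252), 0.646 m. The first is the one meant, and the enlarged crop showed its hub, burr and disc. Going to it.

Call:
step_arm([
  {"claw": 1,"dx": -0.2,"dy": -2.2,"dz": 1,"twist": 0},
  {"claw": 1,"dx": -0.2,"dy": -2.2,"dz": 3,"twist": 0},
  {"claw": 1,"dx": -0.1,"dy": -2.2,"dz": 3,"twist": 0},
  {"claw": 1,"dx": 0,"dy": 0,"dz": 3,"twist": 0},
  {"claw": 1,"dx": 0,"dy": 0,"dz": 1,"twist": 0},
])

```text
time: 11.38
tcp_pos: [0.5064, -0.1918, 0.1163]
eef_rot: [[-0.98, 0.197, -0.005], [0.197, 0.98, 0.002], [0.005, 0.001, -1.0]]
contact_force: [-0.3, 0.4, -1.2]
finger_gap: 0.998
```

Call:
step_arm([
  {"claw": 1,"dx": 0,"dy": 0,"dz": 0,"twist": 0},
  {"claw": 1,"dx": 0,"dy": 0,"dz": 0,"twist": 0},
])

```text
time: 11.55
tcp_pos: [0.5086, -0.1912, 0.121]
eef_rot: [[-0.981, 0.195, -0.0], [0.195, 0.981, 0.0], [0.0, 0.0, -1.0]]
contact_force: [0.0, 0.0, 0.4]
finger_gap: 0.998
```

```bash
python3 -c "
from go import *
d([.5075,-.1935,.046])
from cell import snapshot
s=snapshot('side');crop(s,225,150,90,100,6,'s7.png')
"
```

```text
t11.55 tcp [ 0.5086 -0.1912  0.121 ] F [0.  0.  0.4] gap 0.998 delta cm [ 0.06 -0.24  7.5 ]
ramp coords mm [ 113.1 -367.2   10.8] yaw err -0.01558293638392172
```

View pics/s7.png

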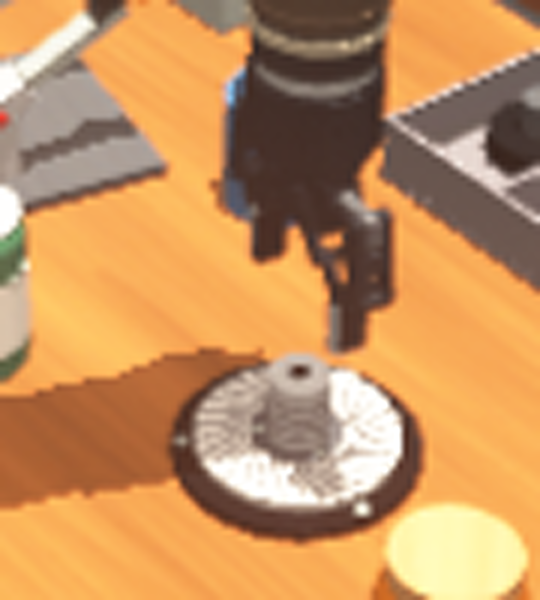

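Call:
step_arm([
  {"claw": 1,"dx": 0.05,"dy": -0.2,"dz": 2,"twist": 0},
  {"claw": 1,"dx": 0,"dy": 0,"dz": 2,"twist": 0},
  {"claw": 1,"dx": 0,"dy": 0,"dz": 1.5,"twist": 0},
  {"claw": 1,"dx": 0,"dy": 0,"dz": 1,"twist": 0},
  {"claw": 1,"dx": 0,"dy": 0,"dz": 0.8,"twist": 0},
])

```text
time: 12.02
tcp_pos: [0.5085, -0.1934, 0.0482]
eef_rot: [[-0.981, 0.194, 0.002], [0.194, 0.981, -0.001], [-0.002, -0.0, -1.0]]
contact_force: [1.0, 0.6, 0.1]
finger_gap: 0.998
```

Call:
step_arm([
  {"claw": 1,"dx": 0,"dy": 0,"dz": 0,"twist": 0},
  {"claw": 1,"dx": 0,"dy": 0,"dz": 0,"twist": 0},
])

```text
time: 12.18
tcp_pos: [0.508, -0.1936, 0.0482]
eef_rot: [[-0.981, 0.195, 0.001], [0.195, 0.981, -0.0], [-0.001, -0.0, -1.0]]
contact_force: [-0.1, -0.5, 0.2]
finger_gap: 0.999
```

```bash
python3 -c "
from go import *
d([.5075,-.1935,.046])
from cell import snapshot
s=snapshot('side');crop(s,225,150,90,100,6,'s8.png')
"
```

```text
t12.18 tcp [ 0.508  -0.1936  0.0482] F [-0.1 -0.5  0.2] gap 0.999 delta cm [ 0.05 -0.    0.22]
ramp coords mm [  76.6 -369.7  -52.1] yaw err 0.00030013619561941596
```

View pics/s8.png

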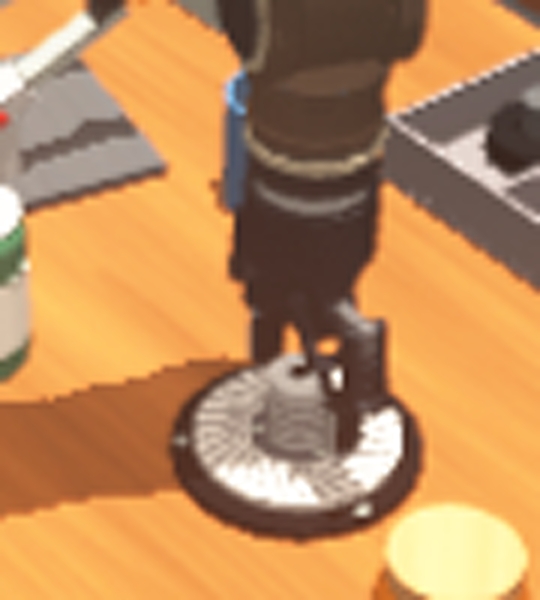

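Call:
step_arm([
  {"claw": 0,"dx": 0,"dy": 0,"dz": 0.1,"twist": 0},
  {"claw": 0,"dx": 0,"dy": 0,"dz": 0,"twist": 0},
  {"claw": 0,"dx": 0,"dy": 0,"dz": 0,"twist": 0},
  {"claw": 0,"dx": 0,"dy": 0,"dz": 0,"twist": 0},
  {"claw": 0,"dx": 0,"dy": 0,"dz": 0,"twist": 0},
], force=30)

```text
time: 12.65
tcp_pos: [0.5077, -0.1934, 0.0469]
eef_rot: [[-0.981, 0.195, 0.001], [0.195, 0.981, 0.001], [-0.001, 0.001, -1.0]]
contact_force: [0.3, 1.9, 4.2]
finger_gap: 0.439
```

Call:
step_arm([
  {"claw": 0,"dx": 0,"dy": 0,"dz": 0,"twist": 0},
  {"claw": 0,"dx": 0,"dy": 0,"dz": 0,"twist": 0},
  {"claw": 0,"dx": 0,"dy": 0,"dz": 0,"twist": 0},
])

```text
time: 12.9
tcp_pos: [0.5077, -0.1934, 0.0469]
eef_rot: [[-0.981, 0.195, 0.001], [0.195, 0.981, 0.0], [-0.001, 0.001, -1.0]]
contact_force: [-0.6, 2.3, 5.5]
finger_gap: 0.433
```

Call:
step_arm([
  {"claw": 0,"dx": 0,"dy": 0,"dz": -0.5,"twist": 0},
  {"claw": 0,"dx": 0,"dy": 0,"dz": -1,"twist": 0},
  {"claw": 0,"dx": 0,"dy": 0,"dz": -1.5,"twist": 0},
  {"claw": 0,"dx": 0,"dy": 0,"dz": -2,"twist": 0},
  {"claw": 0,"dx": 0,"dy": 0,"dz": -1,"twist": 0},
])

```text
time: 13.32
tcp_pos: [0.5074, -0.194, 0.108]
eef_rot: [[-0.981, 0.196, 0.0], [0.196, 0.981, -0.001], [-0.0, -0.001, -1.0]]
contact_force: [1.8, -1.0, -7.0]
finger_gap: 0.437
```

```bash
python3 -c "
from go import *
d([.5075,-.1935,.046])
from cell import snapshot
s=snapshot('side');crop(s,225,130,90,100,6,'s9.png')
"
```

```text
t13.32 tcp [ 0.5074 -0.194   0.108 ] F [ 1.8 -1.  -7. ] gap 0.437 delta cm [0.   0.05 6.2 ]
ramp coords mm [ 1.061e+02 -3.701e+02 -1.000e-01] yaw err 0.0402631983212558
```

View pics/s9.png

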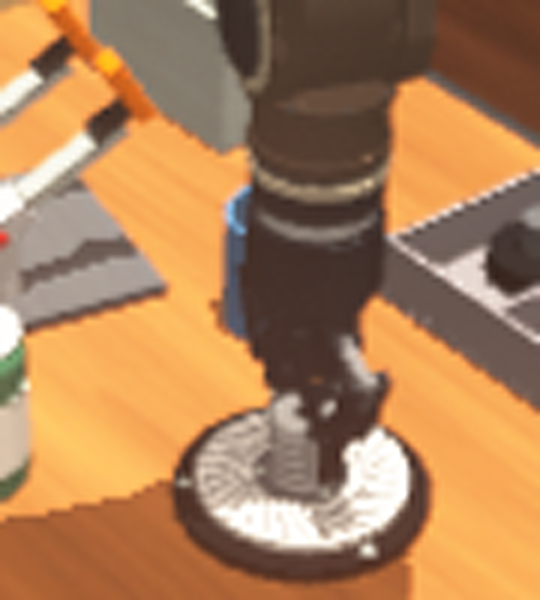

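Call:
step_arm([
  {"claw": 0,"dx": 0,"dy": 0,"dz": -2,"twist": 0},
  {"claw": 0,"dx": 0,"dy": 0,"dz": -2,"twist": 0},
  {"claw": 0,"dx": 0,"dy": 0,"dz": -2.5,"twist": 0},
  {"claw": 0,"dx": 0,"dy": 0.5,"dz": -2.5,"twist": 0},
  {"claw": 0,"dx": 0.1,"dy": 1,"dz": -2.5,"twist": 0},
])

```text
time: 13.78
tcp_pos: [0.5087, -0.1793, 0.2213]
eef_rot: [[-0.98, 0.197, -0.002], [0.197, 0.98, -0.0], [0.002, -0.001, -1.0]]
contact_force: [0.6, 0.1, -5.8]
finger_gap: 0.441
```

Call:
step_arm([
  {"claw": 0,"dx": 0.2,"dy": 1.5,"dz": -1.2,"twist": 0},
  {"claw": 0,"dx": 0.3,"dy": 2,"dz": -0.5,"twist": 0},
  {"claw": 0,"dx": 0.3,"dy": 2.4,"dz": 0,"twist": 0},
  {"claw": 0,"dx": 0.3,"dy": 2.4,"dz": 0,"twist": 0},
  {"claw": 0,"dx": 0.3,"dy": 2.4,"dz": 0,"twist": 0},
])

```text
time: 14.2
tcp_pos: [0.5161, -0.0703, 0.2376]
eef_rot: [[-0.981, 0.196, -0.001], [0.196, 0.981, -0.0], [0.001, -0.0, -1.0]]
contact_force: [0.2, 0.9, -6.7]
finger_gap: 0.44
```

Call:
step_arm([
  {"claw": 0,"dx": 0.3,"dy": 2.4,"dz": 0,"twist": 0},
  {"claw": 0,"dx": 0.3,"dy": 2.4,"dz": 0,"twist": 0},
  {"claw": 0,"dx": 0.3,"dy": 2.4,"dz": 0,"twist": 0},
  {"claw": 0,"dx": 0.3,"dy": 2.4,"dz": 0,"twist": 0},
  {"claw": 0,"dx": 0.3,"dy": 2.4,"dz": 0,"twist": 0},
])

```text
time: 14.62
tcp_pos: [0.5248, 0.0505, 0.2374]
eef_rot: [[-0.981, 0.196, -0.001], [0.196, 0.981, -0.0], [0.001, -0.001, -1.0]]
contact_force: [0.5, -0.1, -6.3]
finger_gap: 0.438
```

```bash
python3 go.py .5311 .1812 .24
```

```text
t14.62 tcp [0.5248 0.0505 0.2374] F [ 0.5 -0.1 -6.3] gap 0.438 delta cm [ 1.94 12.94 -0.27]
ramp coords mm [ 144.3 -126.9  127.3] yaw err 0.038715735756625236
```

Call:
step_arm([
  {"claw": 0,"dx": 0.4,"dy": 2.4,"dz": 0,"twist": 0},
  {"claw": 0,"dx": 0.4,"dy": 2.4,"dz": 0,"twist": 0},
  {"claw": 0,"dx": 0.4,"dy": 2.4,"dz": 0,"twist": 0},
  {"claw": 0,"dx": 0.4,"dy": 2.2,"dz": 0,"twist": 0},
  {"claw": 0,"dx": 0.3,"dy": 1.5,"dz": 0,"twist": 0},
])

```text
time: 15.03
tcp_pos: [0.5275, 0.1619, 0.2372]
eef_rot: [[-0.981, 0.194, -0.002], [0.194, 0.981, -0.0], [0.001, -0.0, -1.0]]
contact_force: [0.7, -0.3, -6.1]
finger_gap: 0.436
```

Call:
step_arm([
  {"claw": 0,"dx": 0,"dy": 0.8,"dz": 0,"twist": 0},
  {"claw": 0,"dx": 0,"dy": 0.4,"dz": 0,"twist": 0},
  {"claw": 0,"dx": 0,"dy": 0,"dz": 0,"twist": 0},
  {"claw": 0,"dx": 0,"dy": 0,"dz": 0,"twist": 0},
])

```text
time: 15.37
tcp_pos: [0.5302, 0.1712, 0.2379]
eef_rot: [[-0.981, 0.196, -0.001], [0.196, 0.981, -0.001], [0.0, -0.001, -1.0]]
contact_force: [0.3, -1.2, -6.9]
finger_gap: 0.438
```

```bash
python3 go.py .5311 .1812 .18;python3 -c "
from go import *
from cell import snapshot
s=snapshot('side');crop(s,180,80,100,110,6,'s10.png')
t=snapshot('top');crop(t,125,110,110,110,6,'t10.png')
"
```

```text
t15.37 tcp [0.5302 0.1712 0.2379] F [ 0.3 -1.2 -6.9] gap 0.438 delta cm [0.11 1.   5.79]
ramp coords mm [128.8  -7.5 136.9] yaw err 0.0518725923325718
```

View pics/s10.png

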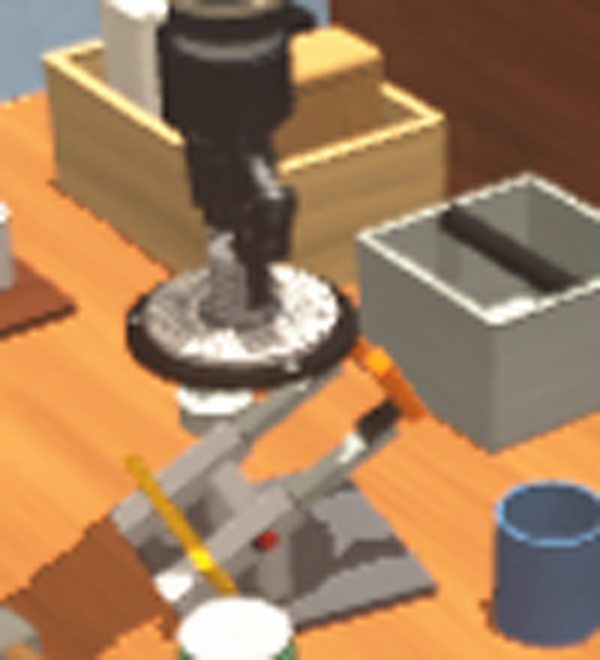

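View pics/t10.png

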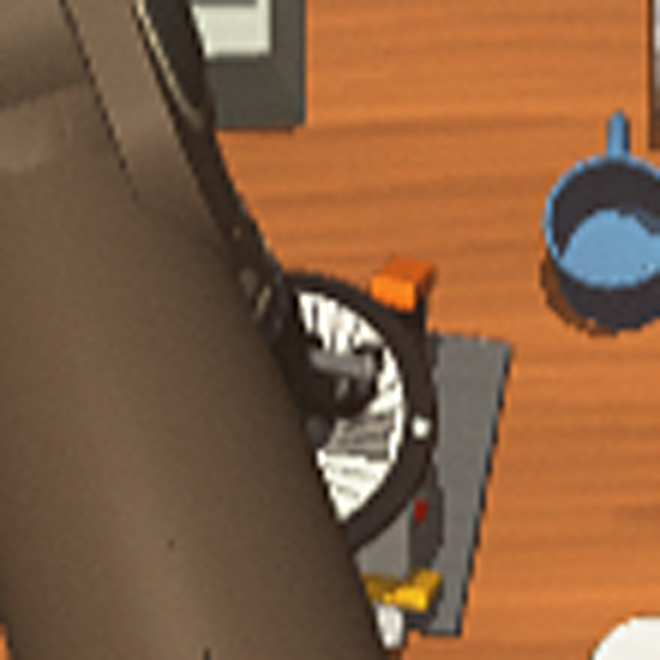

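Call:
step_arm([
  {"claw": 0,"dx": 0.1,"dy": 0.5,"dz": 0.5,"twist": 0},
  {"claw": 0,"dx": 0,"dy": 0.5,"dz": 1.5,"twist": 0},
  {"claw": 0,"dx": 0,"dy": 0,"dz": 1.8,"twist": 0},
  {"claw": 0,"dx": 0,"dy": 0,"dz": 1.2,"twist": 0},
  {"claw": 0,"dx": 0,"dy": 0,"dz": 0.5,"twist": 0},
])

```text
time: 15.88
tcp_pos: [0.5302, 0.1814, 0.1809]
eef_rot: [[-0.981, 0.196, -0.003], [0.196, 0.981, -0.001], [0.003, -0.002, -1.0]]
contact_force: [0.0, 0.4, -6.0]
finger_gap: 0.435
```

Call:
step_arm([
  {"claw": 0,"dx": 0,"dy": 0,"dz": 0,"twist": 0},
  {"claw": 0,"dx": 0,"dy": 0,"dz": 0,"twist": 0},
])

```text
time: 16.05
tcp_pos: [0.5312, 0.1817, 0.1835]
eef_rot: [[-0.981, 0.196, 0.0], [0.196, 0.981, -0.0], [-0.0, 0.0, -1.0]]
contact_force: [-0.3, 0.4, -5.9]
finger_gap: 0.436
```

```bash
cat > tr.py <<'E'
from go import *
p=np.load('ramp.npy');prev=None
for i,f in enumerate(range(30,-1,-3)):
    a=np.radians(f);xr=146-2.5*i/10
    x=xr-66.8*np.cos(a)+47*np.sin(a);z=66.8*np.sin(a)+47*np.cos(a)
    w=rp(p,[x,2.4,z])[0];h=x*.866-z*.5
    if prev is not None: print(f,"dx %.2f dz %.2f"%(-(h-prev[0])/10,(prev[1]-w[2])*100),w.round(4))
    else: print("start",w.round(4)); d(w)
    prev=(h,w[2])
E
python3 tr.py;python3 -c "
from go import *
from cell import snapshot
s=snapshot('side');crop(s,180,80,100,110,6,'s11.png')
"
```

```text
start [0.5483 0.1777 0.175 ]
t16.05 tcp [0.5312 0.1817 0.1835] F [-0.3  0.4 -5.9] gap 0.436 delta cm [-1.75 -0.06  0.85]
ramp coords mm [100.7   3.   90.3] yaw err 0.054714696334386304
27 dx 0.26 dz 0.37 [0.5458 0.1782 0.1713]
24 dx 0.24 dz 0.38 [0.5435 0.1787 0.1675]
21 dx 0.22 dz 0.39 [0.5413 0.1791 0.1636]
18 dx 0.20 dz 0.40 [0.5393 0.1795 0.1596]
15 dx 0.18 dz 0.41 [0.5376 0.1799 0.1555]
12 dx 0.16 dz 0.42 [0.536  0.1802 0.1513]
9 dx 0.14 dz 0.42 [0.5347 0.1804 0.1471]
6 dx 0.12 dz 0.43 [0.5336 0.1807 0.1428]
3 dx 0.09 dz 0.43 [0.5326 0.1808 0.1384]
0 dx 0.07 dz 0.44 [0.5319 0.181  0.1341]
```

View pics/s11.png

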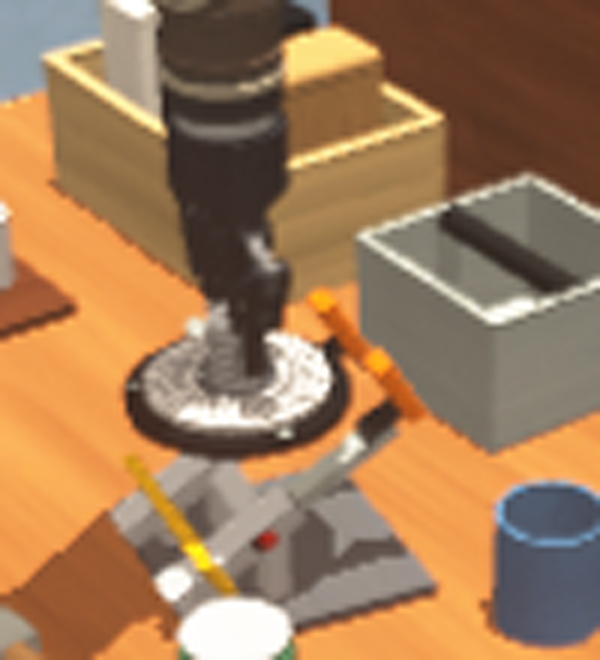

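Call:
step_arm([
  {"claw": 0,"dx": -0.4,"dy": 0,"dz": 0,"twist": 0},
  {"claw": 0,"dx": -0.6,"dy": 0,"dz": 0.1,"twist": 0},
  {"claw": 0,"dx": -0.5,"dy": 0,"dz": 0.2,"twist": 0},
  {"claw": 0,"dx": -0.15,"dy": 0,"dz": 0.2,"twist": 0},
  {"claw": 0,"dx": 0,"dy": 0,"dz": 0,"twist": 0},
], force=20)

```text
time: 16.52
tcp_pos: [0.5479, 0.1785, 0.1777]
eef_rot: [[-0.981, 0.196, -0.0], [0.196, 0.981, -0.0], [0.0, -0.0, -1.0]]
contact_force: [-0.5, -0.7, -6.5]
finger_gap: 0.438
```

Call:
step_arm([
  {"claw": 0,"dx": 0,"dy": 0,"dz": 0.3,"twist": 0},
  {"claw": 0,"dx": 0.2,"dy": 0,"dz": 0.35,"twist": 0},
  {"claw": 0,"dx": 0,"dy": 0,"dz": 0,"twist": 0},
])

```text
time: 16.77
tcp_pos: [0.5451, 0.1792, 0.1717]
eef_rot: [[-0.981, 0.195, 0.0], [0.195, 0.981, 0.0], [-0.0, 0.0, -1.0]]
contact_force: [-1.2, 0.0, -3.7]
finger_gap: 0.435
```

```bash
python3 tr.py|sed -n 2,3p;python3 -c "
from go import *
from cell import snapshot
s=snapshot('side');crop(s,180,80,100,110,6,'s12.png')
"
```

```text
t16.77 tcp [0.5451 0.1792 0.1717] F [-1.2  0.  -3.7] gap 0.435 delta cm [-0.34 -0.08 -0.33]
ramp coords mm [107.1   3.2  73. ] yaw err 0.017343447096564546
```

View pics/s12.png

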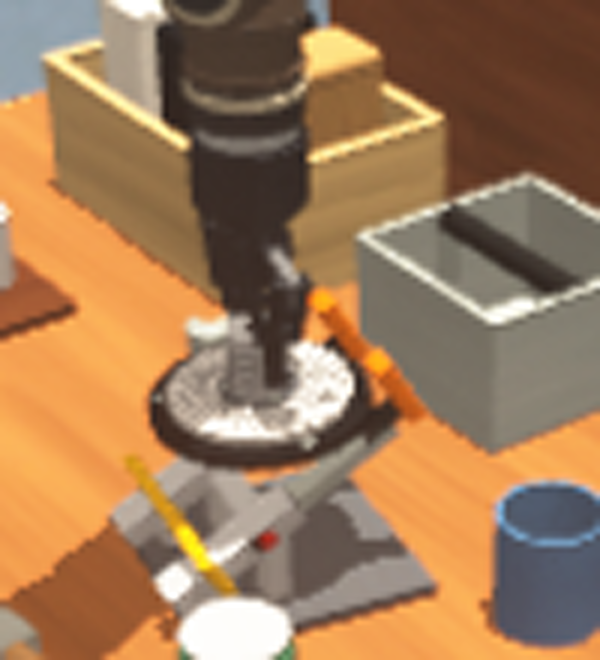

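Call:
step_arm([
  {"claw": 0,"dx": 0.24,"dy": 0,"dz": 0.38,"twist": 0},
  {"claw": 0,"dx": 0.22,"dy": 0,"dz": 0.4,"twist": 0},
  {"claw": 0,"dx": 0.2,"dy": 0,"dz": 0.4,"twist": 0},
  {"claw": 0,"dx": 0,"dy": 0,"dz": 0,"twist": 0},
])

```text
time: 17.15
tcp_pos: [0.538, 0.1805, 0.1593]
eef_rot: [[-0.981, 0.195, -0.001], [0.195, 0.981, 0.0], [0.001, -0.0, -1.0]]
contact_force: [-2.0, 1.1, -0.7]
finger_gap: 0.435
```

```bash
python3 tr.py|sed -n 2,3p;python3 -c "
from go import *
from cell import snapshot
s=snapshot('side');crop(s,180,80,100,110,6,'s13.png')
"
```

```text
t17.15 tcp [0.538  0.1805 0.1593] F [-2.   1.1 -0.7] gap 0.435 delta cm [-1.07 -0.08 -1.58]
ramp coords mm [94.5  3.2 65.8] yaw err -0.000720393103904371
```

View pics/s13.png

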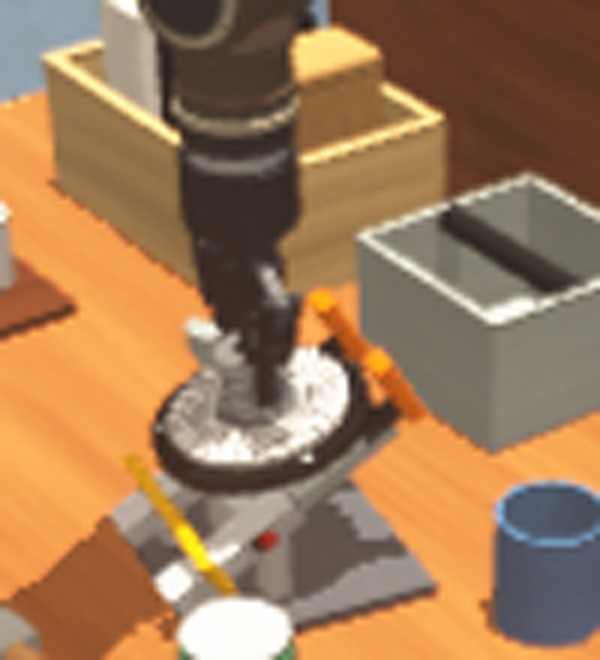

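It is pivoting as wanted: the disc tilts about its upper rim at (375,390), and the forces stay small. Continuing.

Call:
step_arm([
  {"claw": 0,"dx": 0.18,"dy": 0,"dz": 0.4,"twist": 0},
  {"claw": 0,"dx": 0.14,"dy": 0,"dz": 0.42,"twist": 0},
  {"claw": 0,"dx": 0.12,"dy": 0,"dz": 0.42,"twist": 0},
  {"claw": 0,"dx": 0,"dy": 0,"dz": 0,"twist": 0},
])

```text
time: 17.53
tcp_pos: [0.5339, 0.1812, 0.1464]
eef_rot: [[-0.981, 0.195, -0.002], [0.195, 0.981, -0.0], [0.002, -0.001, -1.0]]
contact_force: [-3.0, 0.6, -0.7]
finger_gap: 0.438
```

```bash
python3 tr.py|sed -n 2,3p;python3 -c "
from go import *
from cell import snapshot
s=snapshot('side');crop(s,180,80,100,110,6,'s14.png')
"
```

```text
t17.53 tcp [0.5339 0.1812 0.1464] F [-3.   0.6 -0.7] gap 0.438 delta cm [-1.48 -0.06 -2.87]
ramp coords mm [84.5  3.  56.7] yaw err 0.01604057319553931
```

View pics/s14.png

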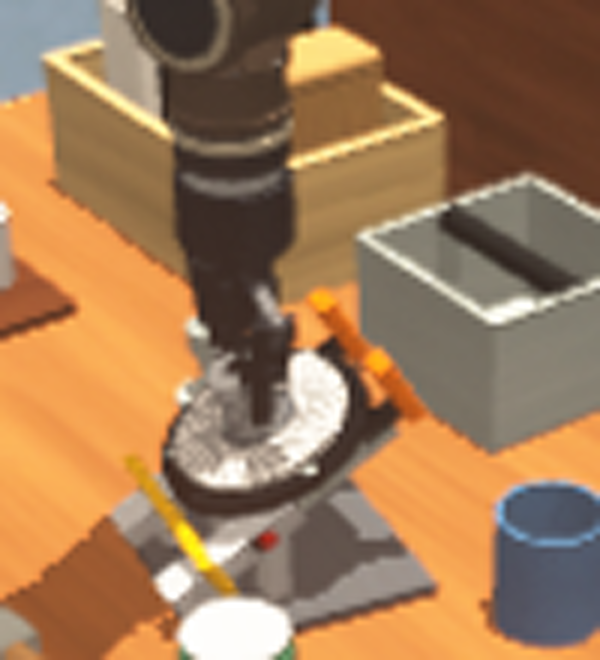

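Call:
step_arm([
  {"claw": 0,"dx": 0.08,"dy": 0,"dz": 0.4,"twist": 0},
  {"claw": 0,"dx": 0.06,"dy": 0,"dz": 0.35,"twist": 0},
  {"claw": 0,"dx": 0,"dy": 0,"dz": 0,"twist": 0},
])

```text
time: 17.83
tcp_pos: [0.5328, 0.1815, 0.1394]
eef_rot: [[-0.981, 0.195, -0.001], [0.195, 0.981, -0.0], [0.001, -0.0, -1.0]]
contact_force: [-3.7, 1.0, -1.8]
finger_gap: 0.438
```

```bash
python3 tr.py|sed -n 2,3p;python3 -c "
from go import *
from cell import snapshot
s=snapshot('side');crop(s,190,115,75,75,8,'s15.png')
"
```

```text
t17.83 tcp [0.5328 0.1815 0.1394] F [-3.7  1.  -1.8] gap 0.438 delta cm [-1.59 -0.07 -3.56]
ramp coords mm [80.   3.1 51.2] yaw err 0.024912106084315155
```

View pics/s15.png

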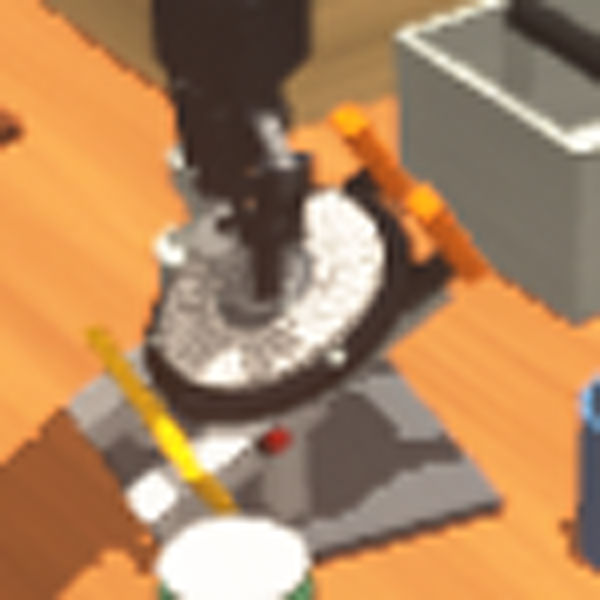

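Call:
step_arm([
  {"claw": 0,"dx": 0.03,"dy": 0,"dz": 0.25,"twist": 0},
  {"claw": 0,"dx": 0.02,"dy": 0,"dz": 0.2,"twist": 0},
  {"claw": 0,"dx": 0,"dy": 0,"dz": 0,"twist": 0},
  {"claw": 0,"dx": 0,"dy": 0,"dz": 0,"twist": 0},
])

```text
time: 18.22
tcp_pos: [0.5325, 0.1816, 0.1357]
eef_rot: [[-0.981, 0.195, -0.001], [0.195, 0.981, 0.0], [0.001, -0.0, -1.0]]
contact_force: [-5.5, 0.6, -0.5]
finger_gap: 0.434
```

```bash
python3 tr.py|sed -n 2,3p;python3 -c "
from go import *
from cell import snapshot
s=snapshot('side');crop(s,190,115,75,75,8,'s16.png')
"
```

```text
t18.22 tcp [0.5325 0.1816 0.1357] F [-5.5  0.6 -0.5] gap 0.434 delta cm [-1.63 -0.07 -3.93]
ramp coords mm [77.9  3.1 48.2] yaw err 0.028355581083772563
```

View pics/s16.png

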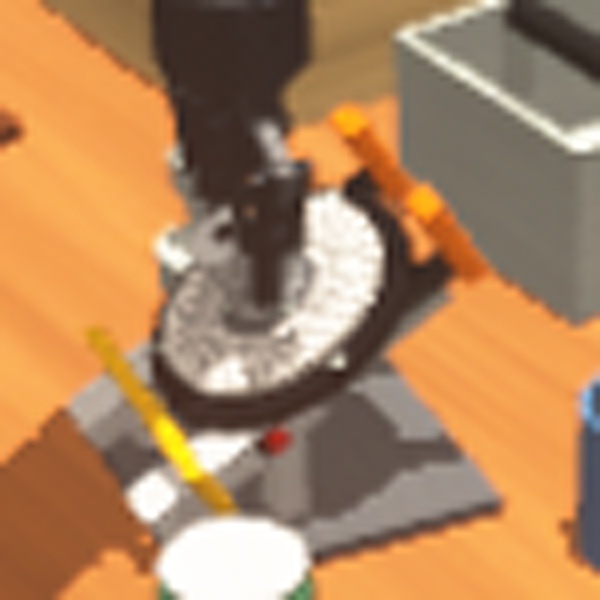

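Call:
step_arm([
  {"claw": 0,"dx": 0,"dy": -0.05,"dz": 0.2,"twist": 0},
  {"claw": 0,"dx": 0,"dy": 0,"dz": 0,"twist": 0},
  {"claw": 0,"dx": 0,"dy": 0,"dz": 0,"twist": 0},
])

```text
time: 18.52
tcp_pos: [0.5325, 0.1815, 0.1355]
eef_rot: [[-0.981, 0.195, 0.001], [0.195, 0.981, 0.001], [-0.001, 0.002, -1.0]]
contact_force: [-9.2, 0.4, 10.7]
finger_gap: 0.434
```

```bash
python3 tr.py|sed -n 2,3p
```

```text
t18.52 tcp [0.5325 0.1815 0.1355] F [-9.2  0.4 10.7] gap 0.434 delta cm [-1.63 -0.06 -3.94]
ramp coords mm [77.8  3.1 48.1] yaw err 0.01460350718521397
```

Call:
step_arm([
  {"claw": 0,"dx": 0,"dy": 0,"dz": 0.2,"twist": 0},
  {"claw": 0,"dx": 0,"dy": 0,"dz": 0,"twist": 0},
  {"claw": 0,"dx": 0,"dy": 0,"dz": 0,"twist": 0},
])

```text
time: 18.77
tcp_pos: [0.5325, 0.1816, 0.1355]
eef_rot: [[-0.981, 0.195, 0.003], [0.195, 0.981, 0.002], [-0.002, 0.002, -1.0]]
contact_force: [-14.4, 1.0, 23.0]
finger_gap: 0.434
```

```bash
python3 tr.py|sed -n 2,3p
```

```text
t18.77 tcp [0.5325 0.1816 0.1355] F [-14.4   1.   23. ] gap 0.434 delta cm [-1.64 -0.06 -3.95]
ramp coords mm [77.8  3.1 48. ] yaw err 0.0095661109285885
```

Call:
step_arm([
  {"claw": 0,"dx": 0,"dy": -0.05,"dz": -0.3,"twist": 0},
  {"claw": 0,"dx": 0.13,"dy": -0.05,"dz": 0.075,"twist": 0},
  {"claw": 0,"dx": 0.13,"dy": 0,"dz": 0.075,"twist": 0},
  {"claw": 0,"dx": 0,"dy": 0,"dz": 0,"twist": 0},
])

```text
time: 19.1
tcp_pos: [0.5321, 0.181, 0.1355]
eef_rot: [[-0.981, 0.196, 0.006], [0.196, 0.981, 0.001], [-0.006, 0.002, -1.0]]
contact_force: [-0.5, -0.2, 8.6]
finger_gap: 0.437
```

```bash
python3 tr.py|sed -n 2,3p;python3 -c "
from go import *
from cell import snapshot
s=snapshot('side');crop(s,190,115,75,75,8,'s17.png')
"
```

```text
t19.10 tcp [0.5321 0.181  0.1355] F [-0.5 -0.2  8.6] gap 0.437 delta cm [-1.68  0.   -3.94]
ramp coords mm [77.6  2.5 48.1] yaw err 0.0391400568641842
```

View pics/s17.png

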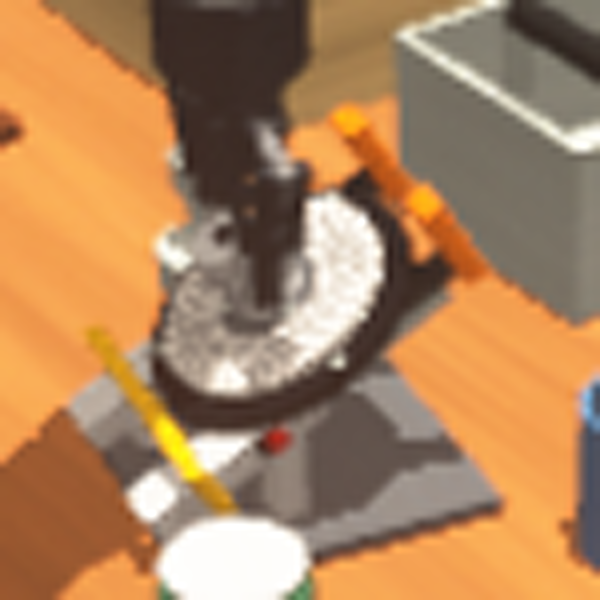

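Call:
step_arm([
  {"claw": 0,"dx": 0.15,"dy": 0,"dz": 0.03,"twist": 0},
  {"claw": 0,"dx": 0.15,"dy": 0,"dz": 0.05,"twist": 0},
  {"claw": 0,"dx": 0,"dy": 0,"dz": 0,"twist": 0},
])

```text
time: 19.4
tcp_pos: [0.5291, 0.1813, 0.1337]
eef_rot: [[-0.981, 0.196, 0.005], [0.196, 0.981, 0.0], [-0.005, 0.001, -1.0]]
contact_force: [1.3, -0.0, 5.6]
finger_gap: 0.434
```

```bash
python3 tr.py|sed -n 2,3p
```

```text
t19.40 tcp [0.5291 0.1813 0.1337] F [ 1.3 -0.   5.6] gap 0.434 delta cm [-1.98  0.03 -4.12]
ramp coords mm [74.   2.2 48.1] yaw err 0.05541040571505107
```

Call:
step_arm([
  {"claw": 0,"dx": 0.15,"dy": 0,"dz": 0.05,"twist": 0},
  {"claw": 0,"dx": 0.15,"dy": 0,"dz": 0.05,"twist": 0},
  {"claw": 0,"dx": 0,"dy": 0,"dz": 0,"twist": 0},
])

```text
time: 19.65
tcp_pos: [0.5287, 0.1814, 0.1338]
eef_rot: [[-0.98, 0.196, 0.011], [0.196, 0.981, -0.001], [-0.011, 0.001, -1.0]]
contact_force: [9.5, -3.4, 5.7]
finger_gap: 0.436
```

```bash
python3 tr.py|sed -n 2,3p;python3 -c "
from go import *
from cell import snapshot
s=snapshot('side');crop(s,190,115,75,75,8,'s18.png')
"
```

```text
t19.65 tcp [0.5287 0.1814 0.1338] F [ 9.5 -3.4  5.7] gap 0.436 delta cm [-2.04  0.03 -4.1 ]
ramp coords mm [73.8  2.2 48.4] yaw err 0.09187363632165102
```

View pics/s18.png

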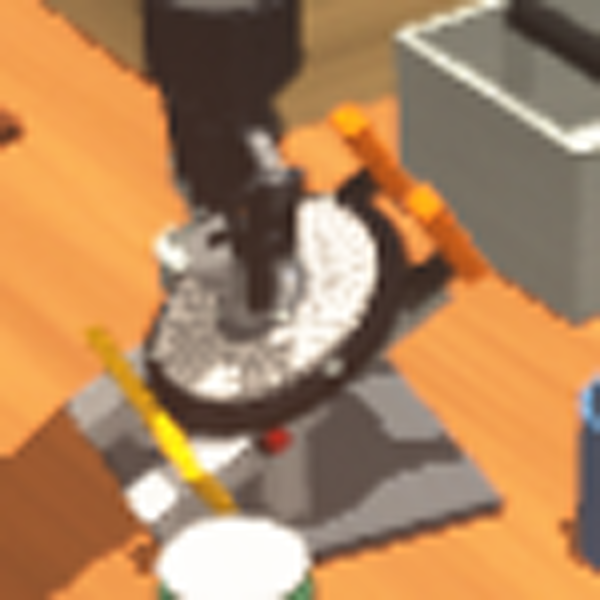

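Call:
step_arm([
  {"claw": 0,"dx": -0.2,"dy": 0,"dz": -0.05,"twist": 0},
  {"claw": 0,"dx": 0,"dy": 0,"dz": 0,"twist": 0},
])

```text
time: 19.87
tcp_pos: [0.5291, 0.1813, 0.1337]
eef_rot: [[-0.981, 0.196, 0.007], [0.196, 0.981, 0.0], [-0.007, 0.001, -1.0]]
contact_force: [3.5, -1.8, 7.5]
finger_gap: 0.439
```

```bash
python3 tr.py|sed -n 2,3p
```

```text
t19.87 tcp [0.5291 0.1813 0.1337] F [ 3.5 -1.8  7.5] gap 0.439 delta cm [-1.99  0.03 -4.11]
ramp coords mm [74.   2.1 48.2] yaw err 0.08388038476353188
```

Call:
step_arm([
  {"claw": 0.5,"dx": 0,"dy": 0,"dz": 0,"twist": 0},
  {"claw": 0.6,"dx": 0,"dy": 0,"dz": 0,"twist": 0},
  {"claw": 0.8,"dx": 0,"dy": 0,"dz": 0,"twist": 0},
  {"claw": 1,"dx": 0,"dy": 0,"dz": 0,"twist": 0},
  {"claw": 1,"dx": 0,"dy": 0,"dz": 0,"twist": 0},
])

```text
time: 20.28
tcp_pos: [0.5257, 0.1814, 0.1313]
eef_rot: [[-0.981, 0.195, -0.001], [0.195, 0.981, -0.0], [0.001, -0.0, -1.0]]
contact_force: [-0.3, 1.0, 0.6]
finger_gap: 0.981
```

```bash
python3 tr.py|sed -n 2,3p;python3 -c "
from go import *
from cell import snapshot
s=snapshot('side');crop(s,190,115,75,75,8,'s19.png')
"
```

```text
t20.28 tcp [0.5257 0.1814 0.1313] F [-0.3  1.   0.6] gap 0.981 delta cm [-2.29  0.08 -4.37]
ramp coords mm [70.   1.6 47.7] yaw err 0.02552636495023819
```

View pics/s19.png

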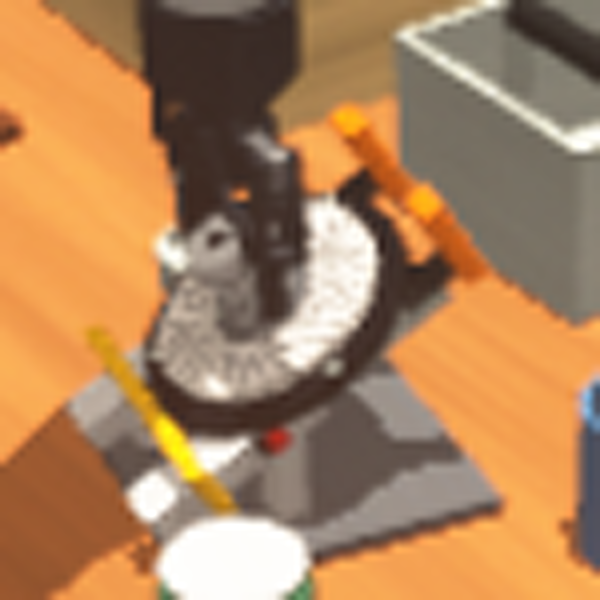

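Call:
step_arm([
  {"claw": 1,"dx": 0,"dy": 0,"dz": -0.5,"twist": 0},
  {"claw": 1,"dx": 0,"dy": 0,"dz": -2,"twist": 0},
  {"claw": 1,"dx": 0,"dy": 0,"dz": -3,"twist": 0},
  {"claw": 1,"dx": 0,"dy": 0,"dz": -4,"twist": 0},
  {"claw": 1,"dx": 0,"dy": -2,"dz": -2,"twist": 0},
])

```text
time: 20.75
tcp_pos: [0.5231, 0.1638, 0.2508]
eef_rot: [[-0.981, 0.193, 0.004], [0.193, 0.981, 0.002], [-0.003, 0.003, -1.0]]
contact_force: [-0.2, 0.2, 0.8]
finger_gap: 0.999
```

Call:
step_arm([
  {"claw": 1,"dx": 0,"dy": -4,"dz": 0,"twist": 0},
  {"claw": 1,"dx": 0,"dy": -4,"dz": 0,"twist": 0},
  {"claw": 1,"dx": 0,"dy": -4,"dz": 0,"twist": 0},
  {"claw": 1,"dx": 0,"dy": -4,"dz": 0,"twist": 0},
  {"claw": 1,"dx": 0,"dy": -4,"dz": 0,"twist": 0},
])

```text
time: 21.17
tcp_pos: [0.4823, -0.0358, 0.2474]
eef_rot: [[-0.981, 0.195, 0.001], [0.195, 0.981, -0.0], [-0.001, 0.0, -1.0]]
contact_force: [0.5, -0.1, 0.6]
finger_gap: 1.002
```

Call:
step_arm([
  {"claw": 1,"dx": 0,"dy": -4,"dz": 0,"twist": 0},
  {"claw": 1,"dx": 0,"dy": -4,"dz": 0,"twist": 0},
  {"claw": 1,"dx": 0,"dy": -2,"dz": 0,"twist": 0},
  {"claw": 1,"dx": 0,"dy": 0,"dz": 0,"twist": 0},
])

```text
time: 21.5
tcp_pos: [0.4625, -0.1358, 0.2472]
eef_rot: [[-0.98, 0.2, 0.0], [0.2, 0.98, -0.001], [-0.001, -0.001, -1.0]]
contact_force: [-0.1, 1.3, -0.6]
finger_gap: 0.996
```

```bash
python3 -c "
from go import *
d([0,0,0])
from cell import snapshot
s=snapshot('side');crop(s,190,115,75,75,8,'s20.png')
t=snapshot('top');crop(t,145,140,70,80,8,'t20.png')
cv2.imwrite('pics/t20f.png',t['pixels'][...,::-1])
pickle.dump({'side':s,'top':t},open('s20.pkl','wb'))
"
```

```text
t21.50 tcp [ 0.4625 -0.1358  0.2472] F [-0.1  1.3 -0.6] gap 0.996 delta cm [48.05  4.07 24.7 ]
ramp coords mm [ 127.8 -321.8  148.2] yaw err 0.31185103227690547
```

View pics/s20.png

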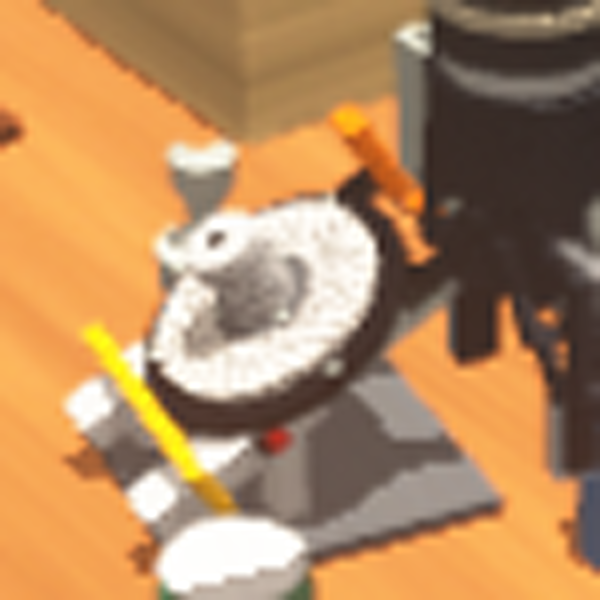

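View pics/t20.png

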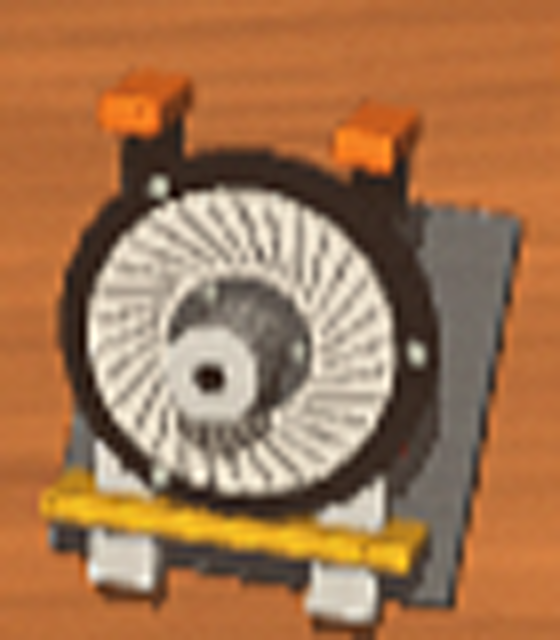

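View pics/t20f.png

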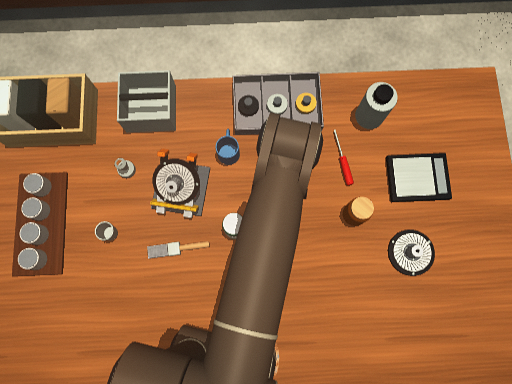

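```bash
python3 -c "
from h import *
d=pickle.load(open('s20.pkl','rb'));T,S=d['top'],d['side'];p=np.load('ramp.npy');R,o=ramp(p)
uT=((209.5)/8-.5+145,(377.5)/8-.5+140);uS=((217.5)/8-.5+190,(238.5)/8-.5+115)
X=tri(T,uT,S,uS);print(R.T@(X-o)*1000,(proj(T,X)[0]-uT),proj(S,X)[0]-uS)
print('expected px err',proj(T,rp(p,[75,0,63]))-uT,proj(S,rp(p,[75,0,63]))-uS)
a=np.linspace(0,2*np.pi,60)
for s,x,y,w,h,n in((T,145,140,70,80,'ovT20.png'),(S,190,115,75,75,'ovS20.png')):
    im=cv2.resize(s['pixels'][y:y+h,x:x+w,::-1],None,fx=8,fy=8,interpolation=cv2.INTER_CUBIC)
    for r,z,c in((75,10,(255,0,255)),(61,18,(0,255,0)),(19,63,(255,0,0))):
        q=np.c_[75+r*np.cos(a),r*np.sin(a),0*a+z];u=(proj(s,rp(p,q))-[x,y]+.5)*8-.5
        cv2.polylines(im,[np.int32(u.round())],True,c,1)
    for L in([[0,75,16],[0,-75,16],[-10,-75,16],[-10,75,16]],):
        u=(proj(s,rp(p,L))-[x,y]+.5)*8-.5;cv2.polylines(im,[np.int32(u.round())],True,(0,0,255),1)
    cv2.imwrite('pics/'+n,im)
"
```

```text
[74.57049603 -0.54376296 67.05022276] [ 0.01955528 -0.04279969] [-0.04002683  0.00849508]
expected px err [[ 0.20424461 -0.58208593]] [[0.51853006 0.53124501]]
```

View pics/ovT20.png

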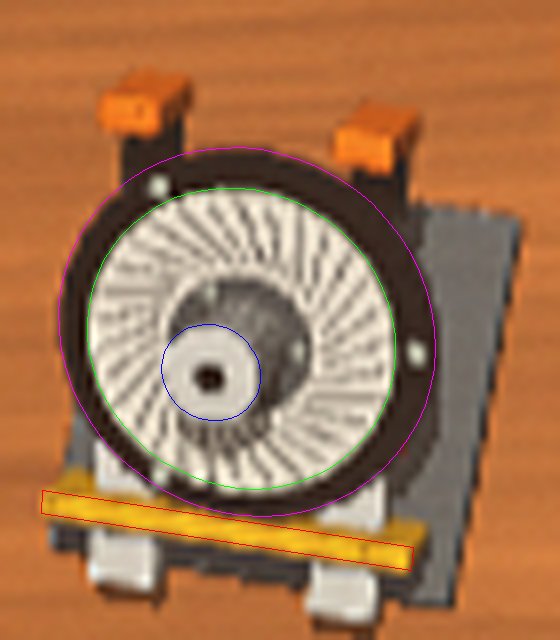

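View pics/ovS20.png

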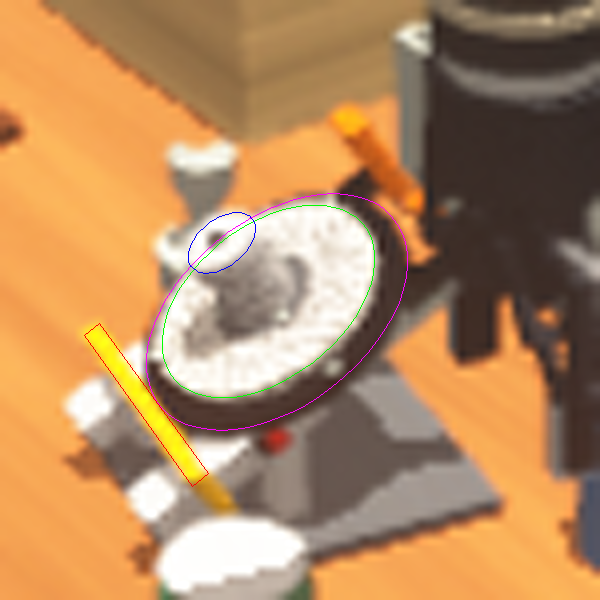

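```bash
python3 -c "
from cell import finish_job
print(finish_job())"
```

```text
the job is handed in; nothing more can be done
None
```

I've handed the job in at about 21.5 s: both rails are locked out and the burr carrier is seated on the stand, auger hub up. The hand-in gives no verdict.

- **Rails:** I pulled each one by its orange tab to its hard stop, where the force rose to about 13 N. A picture taken before the carrier was placed showed both red lock buttons out.
- **Carrier:** I took the one nearer the base (0.545 m, against 0.646 m for the look-alike). I tilted it onto the slope about its upper rim, pressed it flat (the force peaked at about 27 N), then slid it down until the lip stopped it. After that I released it and moved the arm clear.

**Last checks**
- **Position:** The disc, burr and hub outlines drawn for the ideal seated pose match both final pictures to about 0.6 pixel. The hub measured at ramp x = 74.6 mm (75 ideal) and y = -0.5 mm.
- **Disagreements:** The two-view height of the hub top came out 4 mm high (67 against 63 mm). The arm's own readings put the stand's middle about 2.4 mm to the left of where the cameras did. I centred the carrier on the arm's value.
- **Not confirmed at the end:** The left button is hidden by the carrier in both final views, so its last sighting is the earlier picture. The right button still shows in the side view. In the last top picture the arm partly hid the tin. The other objects I could see looked unmoved, but I did not measure them.

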